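# Brush out the cups and set them to warm

### The job

Clear the steel milk jug off the warming plate on to the middle of the cork coaster, upright, and scrub out each of the two or three plain white cups where it stands, one after the other from the robot's left to its right: with the long brush go right down to the bottom, draw the tip up to the rim and go right down to the bottom again. Afterwards stand the brush upright back in its holder and stand all the cups upright on the warming plate; only once every cup is on the plate, turn the dial from near off clockwise to the two-dot mark. Leave the other things on the worktop where they are.

Things in the scene. Friction and masses are not known exactly. Their poses are not given: they have to be found in the camera images.
- cup_left: white ceramic cup without a handle, a plain straight-sided beaker: 64 mm outer diameter, 80 mm tall, wall 3.5 mm, inner floor 10 mm above its underside, inner diameter 57 mm, 0.25 kg. Origin: centre of its underside; z up. Stands upright on the worktop at the start. The cup furthest to the robot's left (+y); may be absent.
- cup_middle: white ceramic cup without a handle, a plain straight-sided beaker: 64 mm outer diameter, 80 mm tall, wall 3.5 mm, inner floor 10 mm above its underside, inner diameter 57 mm, 0.25 kg. Origin: centre of its underside; z up. Stands upright on the worktop at the start. The cup between the other two in y; may be absent.
- cup_right: white ceramic cup without a handle, a plain straight-sided beaker: 64 mm outer diameter, 80 mm tall, wall 3.5 mm, inner floor 10 mm above its underside, inner diameter 57 mm, 0.25 kg. Origin: centre of its underside; z up. Stands upright on the worktop at the start. The cup furthest to the robot's right (-y), nearest the warming plate; may be absent.
- brush: long cup brush, 220 mm, 0.08 kg, round, head down in its holder (may lean 0.1 rad). Origin: tip of the head, its lowest end; z up along it. From the tip: stiff white bristle head 29 mm diameter to 62 mm; thin steel shaft to 85; wooden collar 33 mm diameter to 100; wooden handle 18 mm diameter to 206; end knob 28 mm diameter to 220.
- brush_grip (a point): point on the brush's axis, in the handle, 178 mm above the tip: the place to grip it, from above; axes as the brush.
- holder: upright steel tube fixed to the worktop: 49 mm outer diameter on a flat foot 84 mm wide, 100 mm tall, inner diameter 40 mm, inner floor 6 mm up; the brush tip rests on that floor and the collar then stands in the tube's mouth. Origin: centre of its underside, z up.
- plate_middle (a point): middle of the top of the warming plate: a dark flat steel plate 170 mm (its x) by 250 mm (its y), top 35 mm above the worktop, z up. Fixed, but its place and yaw vary. Three cups fit in a row along its y. Its -y end carries a black pod (y -125 to -225 mm, 70 mm tall) with the dial on top.
- dial_grip (a point): point on the dial's vertical axis at grip height, 92 mm above the worktop. The dial is a grey upright bar 38 mm long, 13 mm wide, its top 102 mm above the worktop, on a 38 mm disc; the bar lies along this frame's x, which is where its white pointer points. Grip it across the 13 mm.
- dial (a joint): dial angle in rad: 0 = off (single line, pointer along the plate's +x, away from the robot), growing clockwise seen from above; marks are rows of dots: one dot at 0.6, two dots at 1.2, three dots at 1.8; stop at 2.0. Light friction (0.04 N m), no spring: it stays where it is left. Starts between 0 and 0.3.
- jug: plain straight steel milk jug, 58 mm diameter, 85 mm tall, 0.25 kg, with a wire handle on its +y side (reaching 54 mm from its axis, 17 to 74 mm up). Stands upright on the warming plate at the start. Origin: centre of its underside, z up. Grip it across its x, from above.
- coaster: square cork coaster, 85 by 85 mm, 4 mm thick, fixed to the worktop beyond the warming plate's left far corner; origin: centre of its underside, z up.
- sugar_jar: bystander: white jar with a steel lid, 68 mm diameter, 100 mm tall; origin under its centre.
- mug: bystander: blue mug with a handle, 80 mm diameter, 85 mm tall; origin under its centre.
- syrup: bystander: amber bottle, 56 mm diameter, 150 mm tall; origin under its centre.
- tamper: bystander: steel coffee tamper, 52 mm diameter, 70 mm tall; origin under its centre.
- spoon: bystander: spoon lying on the worktop, 150 mm long along its x; origin under its middle.
- mill: bystander: wooden pepper mill, a plain cylinder 48 mm diameter, 120 mm tall; origin under its centre.

How it is judged:
On the way, in this order (a step that is already met when the one before it is completed fails the run):
1. brush tip down to the bottom of the left cup (within 16 mm of its inner floor) (horizontal distance between brush and cup_left below 0.027 m and z of brush in the frame of cup_left below 0.026 m), for 0.1 s.
2. brush drawn up the left cup (tip more than 55 mm above the underside of the cup) (horizontal distance between brush and cup_left below 0.027 m and z of brush in the frame of cup_left above 0.055 m), for 0.1 s.
3. brush down at the bottom of the left cup a second time (all of step 1), for 0.1 s.
4. brush tip down to the bottom of the middle cup (within 16 mm of its inner floor) (horizontal distance between brush and cup_middle below 0.027 m and z of brush in the frame of cup_middle below 0.026 m), for 0.1 s.
5. brush drawn up the middle cup (tip more than 55 mm above the underside of the cup) (horizontal distance between brush and cup_middle below 0.027 m and z of brush in the frame of cup_middle above 0.055 m), for 0.1 s.
6. brush down at the bottom of the middle cup a second time (all of step 4), for 0.1 s.
7. brush tip down to the bottom of the right cup (within 16 mm of its inner floor) (horizontal distance between brush and cup_right below 0.027 m and z of brush in the frame of cup_right below 0.026 m), for 0.1 s.
8. brush drawn up the right cup (tip more than 55 mm above the underside of the cup) (horizontal distance between brush and cup_right below 0.027 m and z of brush in the frame of cup_right above 0.055 m), for 0.1 s.
9. brush down at the bottom of the right cup a second time (all of step 7), for 0.1 s.
10. every cup that is present stands upright on the warming plate while the dial is still near off (below 0.5 rad) (x of cup_left in the frame of plate_middle between -0.065 and 0.065 m and y of cup_left in the frame of plate_middle between -0.112 and 0.112 m and z of cup_left in the frame of plate_middle between -0.006 and 0.008 m and angle between each of cup_left, cup_middle, cup_right's own z axis and vertical below 0.12 rad and x of cup_middle in the frame of plate_middle between -0.065 and 0.065 m and y of cup_middle in the frame of plate_middle between -0.112 and 0.112 m and z of cup_middle in the frame of plate_middle between -0.006 and 0.008 m and x of cup_right in the frame of plate_middle between -0.065 and 0.065 m and y of cup_right in the frame of plate_middle between -0.112 and 0.112 m and z of cup_right in the frame of plate_middle between -0.006 and 0.008 m and value of joint dial below 0.5 rad), for 0.2 s.
At the end, for the whole second after the job is handed in: Cups upright and still on the plate, centres within 65 mm (plate x) and 112 mm (plate y) of its middle; jug upright, within 30 mm of the coaster's centre; dial 1.2 rad within 0.18; brush head down in its holder, tip within 14 mm of its axis, 20 mm of its underside, tilt under 0.2 rad (x of cup_left in the frame of plate_middle between -0.065 and 0.065 m and y of cup_left in the frame of plate_middle between -0.112 and 0.112 m and z of cup_left in the frame of plate_middle between -0.006 and 0.008 m and angle between each of cup_left, cup_middle, cup_right, jug's own z axis and vertical below 0.12 rad and linear speed of each of cup_left, cup_middle, cup_right, brush, jug below 0.02 m/s and x of cup_middle in the frame of plate_middle between -0.065 and 0.065 m and y of cup_middle in the frame of plate_middle between -0.112 and 0.112 m and z of cup_middle in the frame of plate_middle between -0.006 and 0.008 m and x of cup_right in the frame of plate_middle between -0.065 and 0.065 m and y of cup_right in the frame of plate_middle between -0.112 and 0.112 m and z of cup_right in the frame of plate_middle between -0.006 and 0.008 m and value of joint dial between 1.02 and 1.38 rad and horizontal distance between brush and holder below 0.014 m and z of brush in the frame of holder below 0.02 m and angle between brush's own z axis and vertical below 0.2 rad and horizontal distance between jug and coaster below 0.03 m and z of jug in the frame of coaster below 0.012 m); the robot touches nothing.
It fails at once if a bystander (sugar jar, mug, syrup bottle, tamper, spoon, pepper mill) is moved more than 50 mm (distance of any of sugar_jar, mug, syrup, tamper, spoon, mill from where it was at the start of the episode above 0.05 m).
Of cup_left, cup_middle, cup_right only 2 to 3 are there at a start; the rules pass over those that are not, and their reading is None.
At some moment in a run one of cup_left, cup_middle, cup_right may be knocked a few centimetres aside while the robot is not near it.
Once in a run the grip may slacken for a moment while it holds something.
It also fails if it takes over 210 s, if anything falls off the work surface, if the arm or the gripper's body presses on something with over 40 N, if the wrist force passes 120 N, or if a joint passes its speed limit or range.

### The arm

A 6-joint arm with a two-finger parallel gripper is mounted at the origin on the work surface. World frame = base frame: x ahead of the robot, y to its left, z up, the work surface at z = 0. Lengths are in m, angles in rad, forces in N, time in s.
With the tool pointing down it reaches from about 0.3 to 0.75 m from the base axis. Payload 8.5 kg.
Tool frame: the origin (TCP) lies midway between the tips of the shut fingers; the grasp point (between the pads) lies 19 mm behind it; z points along the fingers, y is the line along which they close (so a half turn about z gives the same grasp; the last joint's range is limited). The gripper opens to 88 mm and grips with 3 to 60 N. Pads are 18 mm wide; open, the fingers measure 123 mm over their backs; the gripper's body (75 mm by 187 mm) begins 45 mm behind the grasp point.
Start: joints at [0.902, 0.381, 1.297, -0, 1.464, -0.215], TCP at [0.241, 0.494, 0.239] pointing down, gripper open.
Joint ranges: [-3.11, 3.11], [-0.89, 2.33], [0.22, 2.48], [-1.42, 4.56], [0.17, 2.85], [-2.88, 2.88]. Speed limits (rad/s): [2.39, 2.39, 3.14, 3.14, 3.14, 3.14].

### API

Orientations are given as a unit quaternion [x, y, z, w].
In Python, from workcell import status, cams, workorder gives the robot as it stands. The module is installed in compiled form; this text tells all that it offers.
- The arm moves only by the tool jog_arm, never from a script. Its argument "motion" is a list of rows, each a list of 6 numbers: the shift along the tool's x, y, z in units of 40 mm (1.0 is 40 mm), then the turn, a rotation vector about the tool's x, y, z in units of 0.1 rad (1.0 is 0.1 rad). A call has exactly 8 rows; each row shifts and turns the commanded pose from where the row before left it, along the tool's axes as they then stand; what a row does not reach is not made up. A row lasts 1/10 s, in which the tool goes at most 50 mm and 8.59 degrees, less where a joint would pass 70% of its speed; a pose out of reach is approached as far as the arm can. A call with a number of a shift or a turn outside -1 to 1 is refused whole. A call with a gripper value outside its range is refused whole. "gripper" is the closure, from -1 (fully open) to 1 (shut), set as the call begins (left out, the last holds). The fingers move at their own pace and stop on an object; "force" is the grip in N (left out, the last holds). Time passes only in rows, so rows that do not move let the fingers close, or fill a call up. It gives the time, the measured TCP pose, the force, the opening and the grip force at its end, in the units of the state.
- status.state(): the state, without advancing time (a new reading comes with each control period).
- cams.read_camera(name): name is "scene" or "top" or "wrist"; returns the picture (480x640x3 uint8, blue, green, red); there is no depth.
- cams.camera_model(name): a dict with "mtx" (3x3 intrinsics, pixels), "R" (3x3) and "t" (3): a world point X has camera coordinates R X + t. Camera axes: x right, y down, z forward; pixel columns grow to the right and rows downward; lengths in m; the calibration is good to about 2 mm. A picture is of the moment at which its call begins: read the wrist's pose just before it. camera_model takes no time and is no camera call; for the wrist camera it gives the pose at the moment of the call.
- workorder.close_job(): hands the job in; it is judged then, once.
The state is a dict: "t": time; "qpos": joint angles; "qvel": joint speeds; "effort": joint torques, N m; "eef_pos": TCP position; "tcp_rot": TCP orientation; "force": force on the tool from outside, world axes, zero at the start; "torque": the same for the moment, N m; "opening": finger opening in m; "finger_force": force on a finger pad.
Only numpy, scipy, OpenCV 4.12 (cv2) and the standard library are available. Lean on these libraries where they do the work, as an engineer would, in place of code of your own. Each camera call takes 0.05 s, during which the arm holds its last target. There are 200 camera calls.

## Working session

There is one attempt and no reset: what is moved stays moved. The work goes in short steps, Python scripts to look and compute and a tool call to move; the robot and the scene stay as the last step left them, time stands still between calls to the robot, and variables do not carry over. Pictures are saved under pics/ and viewed, at most 14 in all, crops included, and the job is handed in when it is done.

Besides the shell and the picture viewer there is one more tool, called after "Call:" as name(argument=value, ...), one argument or row to a line, values as JSON. jog_arm: Moves the arm, as the interface text tells. Its arguments: {"type":"object","properties":{"motion":{"type":"array","items":{"type":"array","items":{"type":"number"}}},"gripper":{"type":"number"},"force":{"type":"number"}},"required":["motion"]}

```bash
mkdir -p pics; python3 - <<'E'
from workcell import status,cams
import cv2
s=status.state();print({k:s[k] for k in('t','eef_pos','tcp_rot','opening')})
for n in('scene','top'):
    cv2.imwrite(f'pics/{n}0.png',cams.read_camera(n)); m=cams.camera_model(n);print(n,m)
E
```

```text
{'t': 0.0, 'eef_pos': array([0.24093357, 0.49411491, 0.23813266]), 'tcp_rot': array([ 2.24960109e-01,  9.74367694e-01, -6.67598036e-04, -3.18209084e-04]), 'opening': 0.08824603413748085}
scene {'mtx': array([[503.1616538 ,   0.        , 315.99174687],
       [  0.        , 503.1616538 , 240.83780691],
       [  0.        ,   0.        ,   1.        ]]), 'R': array([[-0.72722421,  0.68639369,  0.00294166],
       [ 0.46627866,  0.49715146, -0.73172716],
       [-0.50371535, -0.53075807, -0.68159131]]), 't': array([ 0.4273273 , -0.18376842,  1.55795847])}
top {'mtx': array([[604.38655381,   0.        , 324.31130594],
       [  0.        , 604.38655381, 239.41620243],
       [  0.        ,   0.        ,   1.        ]]), 'R': array([[-0.00315028, -0.9999782 ,  0.00580383],
       [-0.99603486,  0.00262174, -0.08892519],
       [ 0.08890804, -0.00606096, -0.9960214 ]]), 't': array([-1.38680283e-03,  5.77242788e-01,  1.66312110e+00])}
```

View pics/top0.png

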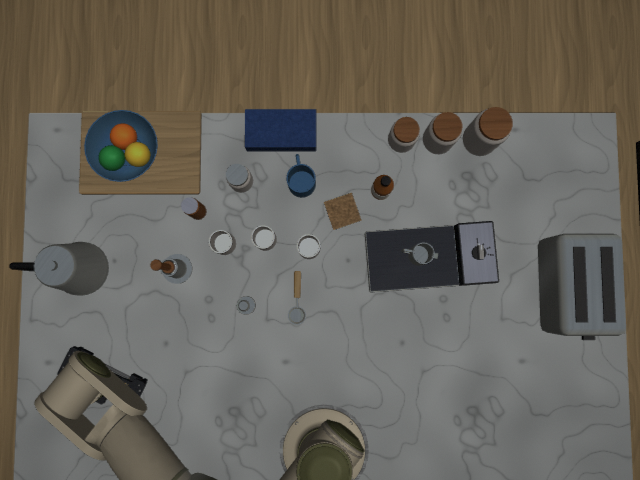

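View pics/scene0.png

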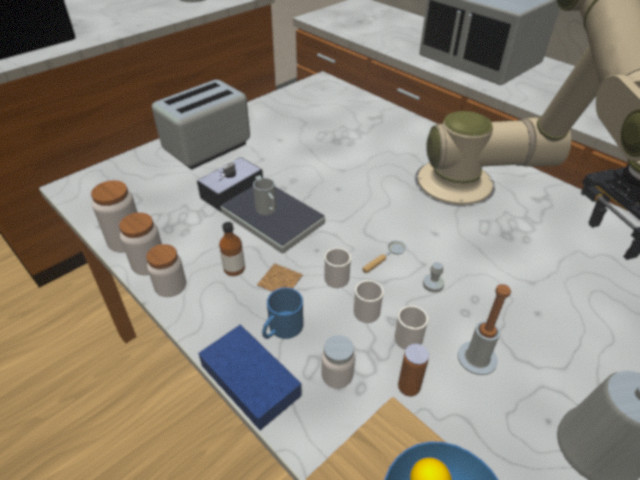

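Top view: three cups near (222,241), (263,237), (309,246). Holder and brush near (175,267), coaster (342,211), plate around (412,258), jug (424,253), dial (480,252). I'll enlarge both regions.

```bash
python3 - <<'E'
import cv2
im=cv2.imread('pics/top0.png')
cv2.imwrite('pics/a.png',cv2.resize(im[190:320,145:335],None,fx=4.2,fy=4.2,interpolation=cv2.INTER_CUBIC)[:, :800])
cv2.imwrite('pics/b.png',cv2.resize(im[180:310,315:505],None,fx=4.2,fy=4.2,interpolation=cv2.INTER_CUBIC)[:, :800])
E
```

```text
(no output)
```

View pics/a.png

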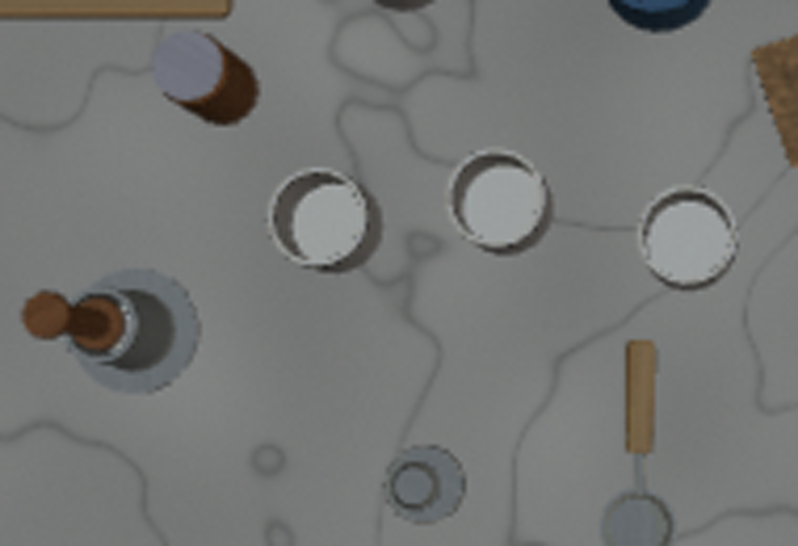

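View pics/b.png

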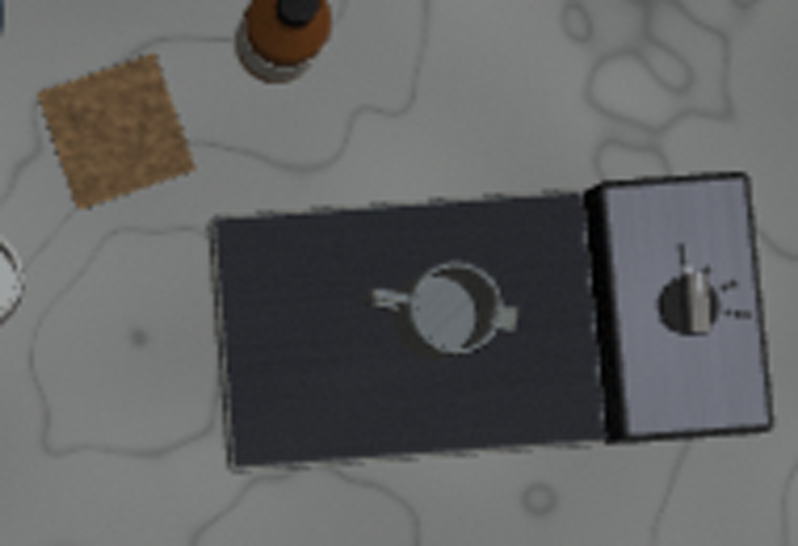

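Crop a (x4.2, offset 145,190): rims at (320,219), (499,201), (688,238); knob (46,315), holder foot (138,330), tamper (415,485), mill (188,65). Crop b (offset 315,180): coaster corners, plate left corners (212,218) and (232,468), pod corners, jug rim (455,308) with its handle to the left, dial bar from (693,268) to (700,333).

```bash
cat > h.py <<'E'
import numpy as np
from workcell import cams,status
from scipy.spatial.transform import Rotation as Ro
def ray(m,u,v,z):
    C=-m['R'].T@m['t']; d=m['R'].T@np.linalg.solve(m['mtx'],[u,v,1.]); return C+d*(z-C[2])/d[2]
def proj(m,X):
    c=m['R']@np.asarray(X,float)+m['t']; p=m['mtx']@c; return p[:2]/p[2]
def crop(px,o,f): return (px[0]+.5)/f-.5+o[0],(px[1]+.5)/f-.5+o[1]
def go(target,yaw=None):
    """print tool-frame shift in units (40mm) to target, and turn about z (0.1rad) so that tool y-axis dir has yaw"""
    s=status.state();R=Ro.from_quat(s['tcp_rot']).as_matrix()
    d=R.T@(np.array(target)-s['eef_pos'])/.04
    yc=np.arctan2(R[1,1],R[0,1]); o=''
    if yaw is not None:
        dy=(yaw-yc+np.pi/2)%np.pi-np.pi/2; o=-dy/.1
    print('pos',s['eef_pos'].round(4),'yaw_y',round(yc,3),'shift',d.round(2),'tz',o,'q6',round(s['qpos'][5],2),'op',round(s['opening'],4),'t',round(s['t'],2),'tilt',R[2].round(3),'F',np.round(s['force'],1),'ff',np.round(s['finger_force'],1))
E
python3 - <<'E'
from h import *
m=cams.camera_model('top')
A=(145,190);B=(315,180)
P={}
for n,p,z,o in [('cupL',(320,219),.08,A),('cupM',(499,201),.08,A),('cupR',(688,238),.08,A),('foot',(138,330),.003,A),('mouth',(101,325),.1,A),('knob',(46,315),.226,A),('tamper',(415,485),.07,A),('mill',(188,65),.12,A),('spoonend',(640,342),.005,A),
('c1',(38,95),.004,B),('c2',(155,55),.004,B),('c3',(194,170),.004,B),('c4',(82,208),.004,B),
('p1',(212,218),.035,B),('p2',(232,468),.035,B),('d1',(748,174),.07,B),('d2',(773,428),.07,B),('d3',(603,185),.07,B),('d4',(622,438),.07,B),
('jug',(455,308),.12,B),('hand',(374,297),.105,B),('bar1',(693,268),.102,B),('bar2',(700,333),.102,B),('disc',(688,304),.075,B),('syrup',(298,8),.15,B)]:
    P[n]=ray(m,*crop(p,o,4.2),z); print(n,P[n].round(4))
print('coaster',sum(P[k] for k in('c1','c2','c3','c4'))/4)
print('wid',np.linalg.norm(P['p1']-P['p2']))
E
```

```text
cupL [0.5668 0.2768 0.08  ]
cupM [0.5781 0.1618 0.08  ]
cupR [0.5539 0.0402 0.08  ]
foot [0.499  0.4106 0.003 ]
mouth [0.4981 0.411  0.1   ]
knob [0.4985 0.4115 0.226 ]
tamper [0.3963 0.2156 0.07  ]
mill [0.661  0.3545 0.12  ]
spoonend [0.4899 0.074  0.005 ]
c1 [ 0.6854 -0.0017  0.004 ]
c2 [ 0.7126 -0.0812  0.004 ]
c3 [ 0.634 -0.107  0.004]
c4 [ 0.6083 -0.0312  0.004 ]
p1 [ 0.5982 -0.1166  0.035 ]
p2 [ 0.4331 -0.1282  0.035 ]
d1 [ 0.6225 -0.4631  0.07  ]
d2 [ 0.4575 -0.4747  0.07  ]
d3 [ 0.6155 -0.3685  0.07  ]
d4 [ 0.4514 -0.377   0.07  ]
jug [ 0.5323 -0.2623  0.12  ]
hand [ 0.5404 -0.2136  0.105 ]
bar1 [ 0.5586 -0.4172  0.102 ]
bar2 [ 0.5172 -0.4206  0.102 ]
disc [ 0.5375 -0.4205  0.075 ]
syrup [ 0.7175 -0.1628  0.15  ]
coaster [ 0.66009291 -0.05525713  0.004     ]
wid 0.16551508066019682
```

Call:
jog_arm(
  motion=[
    [0,0,0,0,0,1],
    [0,0,0,0,0,1],
    [0,0,0,0,0,1],
    [0,0,0,0,0,1],
    [0,0,0,0,0,1],
    [0,0,0,0,0,1],
    [0,0,0,0,0,1],
    [0,0,0,0,0,1],
  ],
  gripper=-1,
  force=25,
)

```text
t: 0.9
eef_pos: [0.241, 0.4942, 0.2384]
tcp_rot: [0.588, 0.809, -0.0, -0.0]
force: [-0.7, -0.5, 0.6]
opening: 0.088
finger_force: 0.0
```

Call:
jog_arm(
  motion=[
    [0,0,0,0,0,1],
    [0,0,0,0,0,1],
    [0,0,0,0,0,1],
    [0,0,0,0,0,0.17],
    [0,0,0,0,0,0],
    [0,0,0,0,0,0],
    [0,0,0,0,0,0],
    [0,0,0,0,0,0],
  ],
)

```text
t: 1.7
eef_pos: [0.2411, 0.4943, 0.2387]
tcp_rot: [0.707, 0.707, -0.0, 0.0]
force: [-0.2, 1.3, 0.4]
opening: 0.0877
finger_force: 0.0
```

```bash
python3 -c "
from h import *
go((.5323,-.2623,.20),0)"
```

```text
pos [0.2411 0.4943 0.2387] yaw_y 0.001 shift [-18.92   7.27   0.97] tz 0.007214159717545687 q6 0.9 op 0.0877 t 1.7 tilt [-0. -0. -1.] F [-0.2  1.3  0.4] ff 0.0
```

Call:
jog_arm(
  motion=[
    [-0.8,0.3,0,0,0,0],
    [-0.8,0.3,0,0,0,0],
    [-0.8,0.3,0,0,0,0],
    [-0.8,0.3,0,0,0,0],
    [-0.8,0.3,0,0,0,0],
    [-0.8,0.3,0,0,0,0],
    [-0.8,0.3,0,0,0,0],
    [-0.8,0.3,0,0,0,0],
  ],
)

```text
t: 2.5
eef_pos: [0.3373, 0.2371, 0.2389]
tcp_rot: [0.707, 0.707, 0.0, 0.0]
force: [0.9, 0.1, -0.3]
opening: 0.0883
finger_force: 0.0
```

Call:
jog_arm(
  motion=[
    [-0.8,0.3,0,0,0,0],
    [-0.8,0.3,0,0,0,0],
    [-0.8,0.3,0,0,0,0],
    [-0.8,0.3,0,0,0,0],
    [-0.8,0.3,0,0,0,0],
    [-0.8,0.3,0,0,0,0],
    [-0.8,0.3,0,0,0,0],
    [-0.8,0.3,0,0,0,0],
  ],
)

```text
t: 3.3
eef_pos: [0.4334, -0.0192, 0.2389]
tcp_rot: [0.707, 0.707, 0.0, 0.0]
force: [1.4, -0.2, -1.0]
opening: 0.0882
finger_force: 0.0
```

Call:
jog_arm(
  motion=[
    [-0.8,0.3,0.1,0,0,0],
    [-0.8,0.3,0.1,0,0,0],
    [-0.8,0.3,0.1,0,0,0],
    [-0.8,0.3,0.1,0,0,0],
    [-0.8,0.3,0.1,0,0,0],
    [-0.8,0.3,0.1,0,0,0],
    [-0.8,0.3,0.1,0,0,0],
    [-0.52,0.37,0.27,0,0,0],
  ],
)

```text
t: 4.1
eef_pos: [0.5323, -0.2649, 0.2003]
tcp_rot: [0.707, 0.707, -0.0, 0.001]
force: [1.0, -0.1, 0.1]
opening: 0.0879
finger_force: 0.0
```

```bash
python3 - <<'E'
from h import *
import cv2
go((.5323,-.2623,.20),0)
im=cams.read_camera('wrist');m=cams.camera_model('wrist')
for X in [(.5323,-.2623,.12),(.538,-.419,.102)]: print(proj(m,X))
cv2.imwrite('pics/w1.png',im)
go((.5323,-.2623,.078),0)
E
```

```text
pos [ 0.5323 -0.2649  0.2003] yaw_y -0.001 shift [ 0.06 -0.    0.01] tz -0.00926192376869528 q6 -0.66 op 0.0879 t 4.1 tilt [-0.001  0.001 -1.   ] F [ 1.  -0.1  0.1] ff 0.0
[315.06262804 237.56601924]
[322.49256224 396.9769808 ]
pos [ 0.5332 -0.2667  0.1975] yaw_y -0.002 shift [ 0.11 -0.02  2.99] tz -0.02131305109696724 q6 -0.66 op 0.0883 t 4.15 tilt [-0.    -0.001 -1.   ] F [-2.4 -1.5 -2.7] ff 0.0
```

View pics/w1.png

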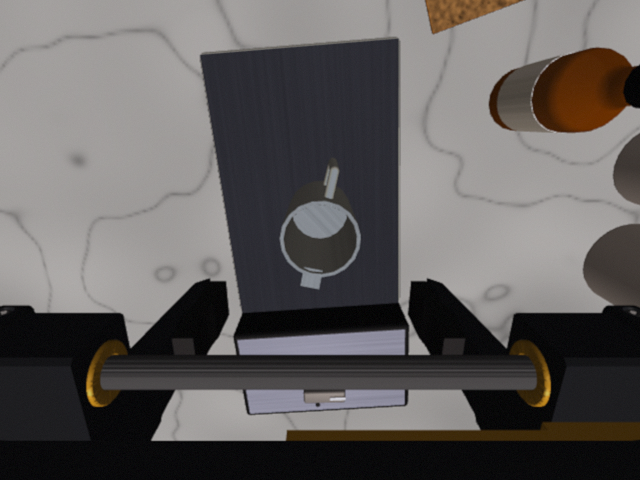

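Wrist view: jug rim centre at (320,239) against a predicted (315,238), so within 4 mm. Handle and spout lie along y, leaving the finger sides clear. Descend and grip.

Call:
jog_arm(
  motion=[
    [0.06,0.03,0.38,0,0,0],
    [0,0,0.38,0,0,0],
    [0,0,0.38,0,0,0],
    [0,0,0.38,0,0,0],
    [0,0,0.38,0,0,0],
    [0,0,0.38,0,0,0],
    [0,0,0.38,0,0,0],
    [0,0,0.38,0,0,0],
  ],
)

```text
t: 4.95
eef_pos: [0.5331, -0.2599, 0.0778]
tcp_rot: [0.707, 0.707, -0.0, -0.0]
force: [0.3, -0.7, -0.3]
opening: 0.0877
finger_force: 0.0
```

Call:
jog_arm(
  motion=[
    [0,0,0,0,0,0],
    [0,0,0,0,0,0],
    [0,0,0,0,0,0],
    [0,0,0,0,0,0],
    [0,0,0,0,0,0],
    [0,0,0,0,0,0],
    [0,0,0,0,0,0],
    [0,0,0,0,0,0],
  ],
  gripper=1,
  force=30,
)

```text
t: 5.75
eef_pos: [0.5334, -0.2603, 0.0792]
tcp_rot: [0.707, 0.707, 0.0, 0.001]
force: [0.5, 1.1, 6.4]
opening: 0.0578
finger_force: 30.0
```

```bash
python3 -c "
from h import *
go((.66,-.054,.15),0)"
```

```text
pos [ 0.5334 -0.2603  0.0792] yaw_y 0.0 shift [ 5.15  3.17 -1.77] tz 0.0006625785666969364 q6 -0.65 op 0.0578 t 5.75 tilt [-0.001  0.001 -1.   ] F [0.5 1.1 6.4] ff 30.0
```

Call:
jog_arm(
  motion=[
    [0,0,-0.25,0,0,0],
    [0,0,-0.25,0,0,0],
    [0,0,-0.25,0,0,0],
    [0,0,-0.25,0,0,0],
    [0,0,-0.25,0,0,0],
    [0,0,-0.25,0,0,0],
    [0,0,-0.25,0,0,0],
    [0,0,-0.25,0,0,0],
  ],
)

```text
t: 6.55
eef_pos: [0.5331, -0.2601, 0.1592]
tcp_rot: [0.707, 0.707, 0.0, 0.0]
force: [0.3, 0.6, -2.6]
opening: 0.0584
finger_force: 2.8
```

Call:
jog_arm(
  motion=[
    [0.65,0.4,0,0,0,0],
    [0.65,0.4,0,0,0,0],
    [0.65,0.4,0,0,0,0],
    [0.65,0.4,0,0,0,0],
    [0.65,0.4,0,0,0,0],
    [0.65,0.4,0,0,0,0],
    [0.65,0.4,0,0,0,0],
    [0.65,0.37,0,0,0,0],
  ],
)

```text
t: 7.35
eef_pos: [0.6605, -0.0509, 0.1587]
tcp_rot: [0.707, 0.707, -0.0, -0.0]
force: [0.5, -0.1, -2.6]
opening: 0.0575
finger_force: 30.0
```

```bash
python3 -c "
from h import *
go((.66,-.052,.0485),0)"
```

```text
pos [ 0.6605 -0.0509  0.1587] yaw_y 0.0 shift [-0.03 -0.01  2.76] tz 0.0006574619383203917 q6 -0.26 op 0.0575 t 7.35 tilt [-0. -0. -1.] F [ 0.5 -0.1 -2.6] ff 30.0
```

Grip slackened briefly during the lift, but the jug is still held (2.6 N). I'll check for slip before lowering.

```bash
python3 - <<'E'
from h import *
import cv2
im=cams.read_camera('scene');m=cams.camera_model('scene')
p=proj(m,(.6605,-.0535,.1157));print(p)
x,y=map(int,p);cv2.imwrite('pics/s1.png',cv2.resize(im[y-90:y+40,x-80:x+80],None,fx=4,fy=4,interpolation=cv2.INTER_CUBIC))
E
```

```text
[277.70778797 246.38436855]
```

View pics/s1.png

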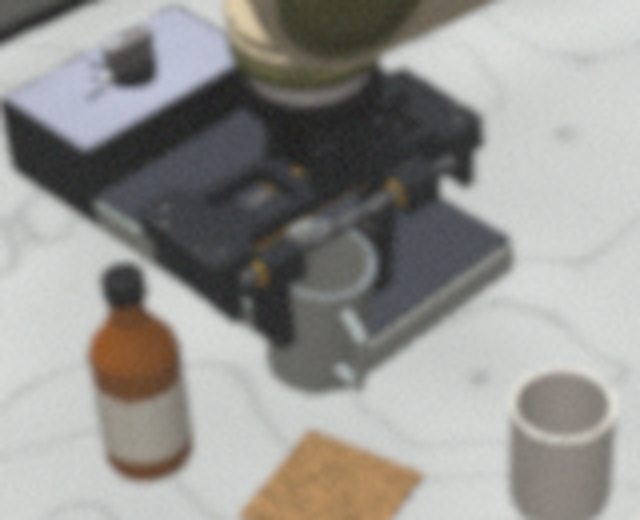

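The jug hangs upright, its underside near crop (313,359) as predicted at (322,361), so there is no real slip. Lower it.

Call:
jog_arm(
  motion=[
    [0,0,0.4,0,0,0],
    [0,0,0.4,0,0,0],
    [0,0,0.4,0,0,0],
    [0,0,0.4,0,0,0],
    [0,0,0.4,0,0,0],
    [0,0,0.3,0,0,0],
    [0,0,0.2,0,0,0],
    [0,0,0.1,0,0,0],
  ],
)

```text
t: 8.2
eef_pos: [0.6598, -0.0521, 0.0538]
tcp_rot: [0.707, 0.707, -0.0, -0.0]
force: [0.6, 0.2, -2.9]
opening: 0.0578
finger_force: 30.0
```

Call:
jog_arm(
  motion=[
    [0,0,0.05,0,0,0],
    [0,0,0.05,0,0,0],
    [0,0,0.03,0,0,0],
    [0,0,0,0,0,0],
    [0,0,0,0,0,0],
    [0,0,0,0,0,0],
    [0,0,0,0,0,0],
    [0,0,0,0,0,0],
  ],
)

```text
t: 9.0
eef_pos: [0.6603, -0.0534, 0.0526]
tcp_rot: [0.707, 0.707, -0.0, 0.002]
force: [-8.0, -4.3, 15.7]
opening: 0.0574
finger_force: 30.0
```

Call:
jog_arm(
  motion=[
    [0,0,-0.05,0,0,0],
    [0,0,0,0,0,0],
    [0,0,0,0,0,0],
    [0,0,0,0,0,0],
    [0,0,0,0,0,0],
    [0,0,0,0,0,0],
    [0,0,0,0,0,0],
    [0,0,0,0,0,0],
  ],
  gripper=-1,
)

```text
t: 9.8
eef_pos: [0.6599, -0.0521, 0.0511]
tcp_rot: [0.707, 0.707, -0.0, -0.0]
force: [0.1, 0.4, 0.7]
opening: 0.0884
finger_force: 0.0
```

Call:
jog_arm(
  motion=[
    [0,0,-0.3,0,0,0],
    [0,0,-0.5,0,0,0],
    [0,0,-0.8,0,0,0],
    [0,0,-1,0,0,0],
    [0,0,-1,0,0,0],
    [0,0,-0.8,0,0,0],
    [0,0,-0.4,0,0,0],
    [0,0,0,0,0,0],
  ],
)

```text
t: 10.6
eef_pos: [0.6605, -0.0522, 0.2468]
tcp_rot: [0.707, 0.707, 0.002, 0.003]
force: [0.8, -0.4, -0.5]
opening: 0.0882
finger_force: 0.0
```

```bash
python3 - <<'E'
from h import *
import cv2
go((.499,.411,.26),0)
im=cams.read_camera('wrist')
m=cams.camera_model('wrist')
print(proj(m,(.66,-.055,.004)),proj(m,(.66,-.055,.089)))
cv2.imwrite('pics/w2.png',im)
E
```

```text
pos [ 0.6605 -0.0522  0.2468] yaw_y 0.0 shift [11.58 -4.03 -0.37] tz 0.0004750651194296296 q6 -0.26 op 0.0882 t 10.6 tilt [-0.002  0.006 -1.   ] F [ 0.8 -0.4 -0.5] ff 0.0
[316.52107728 198.3407215 ] [316.37297892 217.81185444]
```

View pics/w2.png

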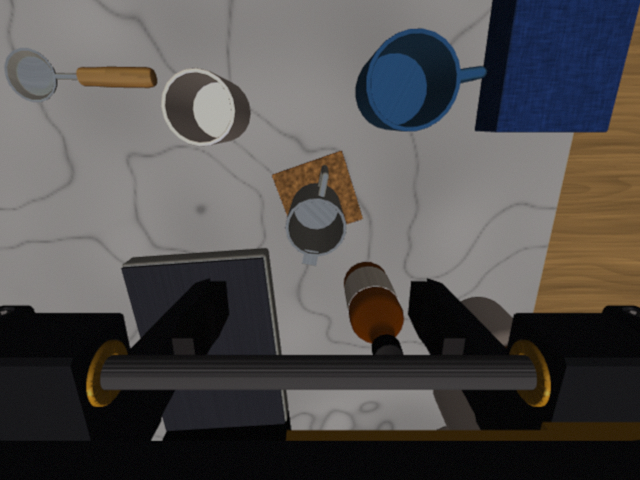

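Jug rim at (316,225) against (316,218) for dead centre: about 7 mm off, upright, fine. Now the brush.

Call:
jog_arm(
  motion=[
    [0.72,-0.25,-0.05,0,0,0],
    [0.72,-0.25,-0.05,0,0,0],
    [0.72,-0.25,-0.05,0,0,0],
    [0.72,-0.25,-0.05,0,0,0],
    [0.72,-0.25,-0.05,0,0,0],
    [0.72,-0.25,-0.05,0,0,0],
    [0.72,-0.25,-0.05,0,0,0],
    [0.72,-0.25,-0.05,0,0,0],
  ],
)

```text
t: 11.45
eef_pos: [0.5789, 0.1794, 0.2577]
tcp_rot: [0.707, 0.707, -0.001, -0.001]
force: [-0.5, 0.7, 0.0]
opening: 0.0881
finger_force: 0.0
```

Call:
jog_arm(
  motion=[
    [0.72,-0.25,0,0,0,0],
    [0.72,-0.25,0,0,0,0],
    [0.72,-0.25,0,0,0,0],
    [0.72,-0.25,0,0,0,0],
    [0.72,-0.25,0,0,0,0],
    [0.72,-0.25,0,0,0,0],
    [0.72,-0.25,0,0,0,0],
    [0.72,-0.25,0,0,0,0],
  ],
)

```text
t: 12.25
eef_pos: [0.499, 0.4096, 0.2575]
tcp_rot: [0.707, 0.707, -0.001, -0.0]
force: [-0.7, -0.0, 0.5]
opening: 0.0881
finger_force: 0.0
```

```bash
python3 - <<'E'
from h import *
import cv2
im=cams.read_camera('wrist');m=cams.camera_model('wrist')
go((.499,.411,.167),0)
for z in(.006,.226,.1):print(proj(m,(.499,.411,z)))
cv2.imwrite('pics/w3.png',im)
E
```

```text
pos [0.497  0.4133 0.2573] yaw_y 0.003 shift [-0.06  0.06  2.26] tz 0.034445223025851845 q6 0.51 op 0.0879 t 12.3 tilt [ 0.    -0.003 -1.   ] F [-3.   2.1 -0.4] ff 0.0
[319.34911868 196.03268321]
[319.62851607 274.30826725]
[319.42296268 216.72071687]
```

View pics/w3.png

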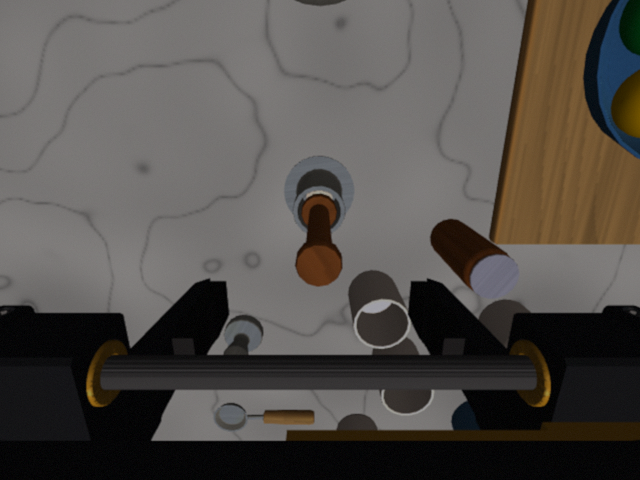

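The pose was still settling between reads, so I'll remeasure with the arm static (knob near (319,264), mouth (319,208)).

```bash
python3 - <<'E'
from h import *
import cv2
for k in range(3): cams.read_camera('top')
m=cams.camera_model('wrist');im=cams.read_camera('wrist');m2=cams.camera_model('wrist')
go((.499,.411,.167),0)
for z in(.006,.226,.1):print(proj(m,(.499,.411,z)),proj(m2,(.499,.411,z)))
cv2.imwrite('pics/w4.png',im)
hsv=cv2.cvtColor(im,cv2.COLOR_BGR2HSV)
mk=cv2.inRange(hsv,(3,110,60),(15,255,255));mk[:, :270]=0;mk[:,370:]=0;mk[330:]=0
ys,xs=np.nonzero(mk);print(xs.min(),xs.max(),ys.min(),ys.max())
for r in range(ys.min(),ys.max()+1,6):
    c=xs[ys==r]; print(r,c.min() if len(c) else None,c.max() if len(c) else None,end='; ')
E
```

```text
pos [0.4999 0.4081 0.2581] yaw_y -0.0 shift [ 0.08 -0.02  2.28] tz -0.00156813159404523 q6 0.5 op 0.0879 t 12.5 tilt [-0.001 -0.002 -1.   ] F [-0.2 -0.4  0.3] ff 0.0
[316.99082629 191.83026868] [316.53750126 191.32919827]
[315.26155691 266.5442256 ] [314.4893232  265.36161367]
[316.53458763 211.54229063] [315.99698795 210.86632111]
295 340 195 284
195 316 321; 201 305 331; 207 302 334; 213 301 335; 219 303 333; 225 None None; 231 None None; 237 None None; 243 None None; 249 302 333; 255 298 337; 261 296 340; 267 296 340; 273 298 337; 279 304 331;
```

Call:
jog_arm(
  motion=[
    [0.09,0.03,0.28,0,0,0],
    [0,0,0.3,0,0,0],
    [0,0,0.3,0,0,0],
    [0,0,0.3,0,0,0],
    [0,0,0.3,0,0,0],
    [0,0,0.3,0,0,0],
    [0,0,0.3,0,0,0],
    [0,0,0.2,0,0,0],
  ],
)

```text
t: 13.3
eef_pos: [0.5009, 0.4122, 0.1666]
tcp_rot: [0.707, 0.707, -0.001, -0.0]
force: [-0.0, 0.0, 0.6]
opening: 0.0884
finger_force: 0.0
```

Call:
jog_arm(
  motion=[
    [0,0,0,0,0,0],
    [0,0,0,0,0,0],
    [0,0,0,0,0,0],
    [0,0,0,0,0,0],
    [0,0,0,0,0,0],
    [0,0,0,0,0,0],
    [0,0,0,0,0,0],
    [0,0,0,0,0,0],
  ],
  gripper=1,
  force=40,
)

```text
t: 14.1
eef_pos: [0.5011, 0.4123, 0.168]
tcp_rot: [0.707, 0.707, 0.0, 0.0]
force: [0.6, 0.5, -0.6]
opening: 0.0264
finger_force: 1.9
```

```bash
python3 - <<'E'
from h import *
import cv2
go((.567,.277,.26),0)
m=cams.camera_model('top');im=cams.read_camera('top')
# cup detector
ref=cv2.imread('pics/top0.png')
for n,c in (('L',(221,242)),('M',(263,238)),('R',(309,247))):
    t=cv2.resize(ref[c[1]-16:c[1]+17,c[0]-16:c[0]+17],None,fx=4,fy=4,interpolation=2)
    w=cv2.resize(im[c[1]-45:c[1]+46,c[0]-45:c[0]+46],None,fx=4,fy=4,interpolation=2)
    r=cv2.matchTemplate(w,t,cv2.TM_CCOEFF_NORMED);_,v,_,l=cv2.minMaxLoc(r);print(n,round(v,2),(l[0]/4-29,l[1]/4-29))
go((.567,.277,.26),0)
E
```

```text
pos [0.5011 0.4123 0.168 ] yaw_y 0.0 shift [-3.38  1.65 -2.3 ] tz 0.0005720158508548678 q6 0.51 op 0.0264 t 14.1 tilt [ 0.  0. -1.] F [ 0.6  0.5 -0.6] ff 1.9
L 1.0 (0.0, 0.0)
M 0.95 (-6.25, -8.5)
R 1.0 (0.0, 0.0)
pos [0.5011 0.4123 0.1679] yaw_y 0.0 shift [-3.38  1.65 -2.3 ] tz 0.0003388799635928308 q6 0.51 op 0.0222 t 14.15 tilt [-0. -0. -1.] F [-0.1 -0.8 -0.3] ff 0.4
```

The middle cup has been knocked by (-6.25,-8.5) px, so I'll use its new position. Fingers are still closing, so wait.

Call:
jog_arm(
  motion=[
    [0,0,0,0,0,0],
    [0,0,0,0,0,0],
    [0,0,0,0,0,0],
    [0,0,0,0,0,0],
    [0,0,0,0,0,0],
    [0,0,0,0,0,0],
    [0,0,0,0,0,0],
    [0,0,0,0,0,0],
  ],
)

```text
t: 14.95
eef_pos: [0.5011, 0.4123, 0.168]
tcp_rot: [0.707, 0.707, 0.0, 0.0]
force: [-0.2, -0.8, 0.3]
opening: 0.0171
finger_force: 40.0
```

```bash
cat >> h.py <<'E'
import cv2
REF={'L':((221,242),(.5668,.2768)),'M':((263,238),(.5781,.1618)),'R':((309,247),(.5539,.0402))}
def cups(im,S=45):
    m=cams.camera_model('top');ref=cv2.imread('pics/top0.png');out={}
    for n,(c,X) in REF.items():
        t=cv2.resize(ref[c[1]-16:c[1]+17,c[0]-16:c[0]+17],None,fx=4,fy=4,interpolation=2)
        w=cv2.resize(im[c[1]-S:c[1]+S+1,c[0]-S:c[0]+S+1],None,fx=4,fy=4,interpolation=2)
        _,v,_,l=cv2.minMaxLoc(cv2.matchTemplate(w,t,cv2.TM_CCOEFF_NORMED))
        p=proj(m,(*X,.08))+np.array(l)/4-(S-16); out[n]=ray(m,*p,.08)[:2];print(n,round(v,2),out[n].round(4))
    return out
E
python3 - <<'E'
from h import *
m=cams.camera_model('top')
im=cams.read_camera('top');cups(im)
go((.567,.277,.26),0)
w=cv2.resize(im[180:260,205:330],None,fx=5,fy=5,interpolation=2);cv2.imwrite('pics/t2.png',w)
E
```

```text
L 1.0 [0.5668 0.2768]
M 0.95 [0.6012 0.1788]
R 1.0 [0.5539 0.0402]
pos [0.5011 0.4123 0.168 ] yaw_y -0.0 shift [-3.38  1.65 -2.3 ] tz -8.681647831298989e-05 q6 0.51 op 0.0169 t 15.0 tilt [ 0.  0. -1.] F [ 0.4 -1.2 -0.7] ff 40.0
```

View pics/t2.png

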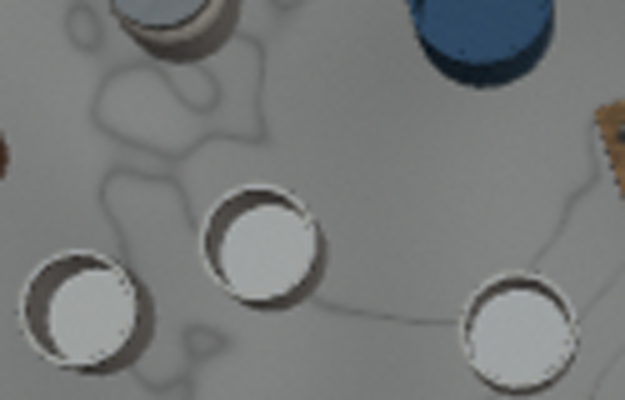

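All good (opening 17 mm, 40 N). M's rim is at crop (260,245), which agrees with (0.601,0.179). Lift the brush and go over the left cup.

Call:
jog_arm(
  motion=[
    [0,0,-0.3,0,0,0],
    [0,0,-0.4,0,0,0],
    [0,0,-0.4,0,0,0],
    [0,0,-0.4,0,0,0],
    [0,0,-0.4,0,0,0],
    [0,0,-0.4,0,0,0],
    [0,0,-0.4,0,0,0],
    [0,0,-0.3,0,0,0],
  ],
)

```text
t: 15.8
eef_pos: [0.5011, 0.4124, 0.2902]
tcp_rot: [0.707, 0.707, 0.001, 0.0]
force: [0.7, 0.3, -0.8]
opening: 0.0171
finger_force: 40.0
```

Call:
jog_arm(
  motion=[
    [-0.42,0.2,0,0,0,0],
    [-0.42,0.2,0,0,0,0],
    [-0.42,0.2,0,0,0,0],
    [-0.42,0.2,0,0,0,0],
    [-0.42,0.21,0,0,0,0],
    [-0.42,0.21,0,0,0,0],
    [-0.42,0.21,0,0,0,0],
    [-0.44,0.22,0,0,0,0],
  ],
)

```text
t: 16.6
eef_pos: [0.5678, 0.2755, 0.2878]
tcp_rot: [0.707, 0.707, -0.0, -0.0]
force: [-1.0, -0.2, -1.1]
opening: 0.0173
finger_force: 40.0
```

```bash
python3 - <<'E'
from h import *
go((.567,.277,.179),0)
m=cams.camera_model('scene');im=cams.read_camera('scene')
s=status.state();e=s['eef_pos']
for z in (-.162,0,.058):print(proj(m,e+[0,0,z]))
x,y=map(int,proj(m,e-[0,0,.1]));print(x,y)
cv2.imwrite('pics/s2.png',cv2.resize(im[y-75:y+75,x-80:x+80],None,fx=4,fy=4,interpolation=2))
E
```

```text
pos [0.5678 0.2755 0.2878] yaw_y -0.0 shift [ 0.04 -0.02  2.72] tz -0.0031015582806737108 q6 0.26 op 0.0173 t 16.6 tilt [-0. -0. -1.] F [-1.  -0.2 -1.1] ff 40.0
[413.28345277 301.45434107]
[425.0890194  244.53451682]
[430.02722917 220.72523757]
417 281
```

View pics/s2.png

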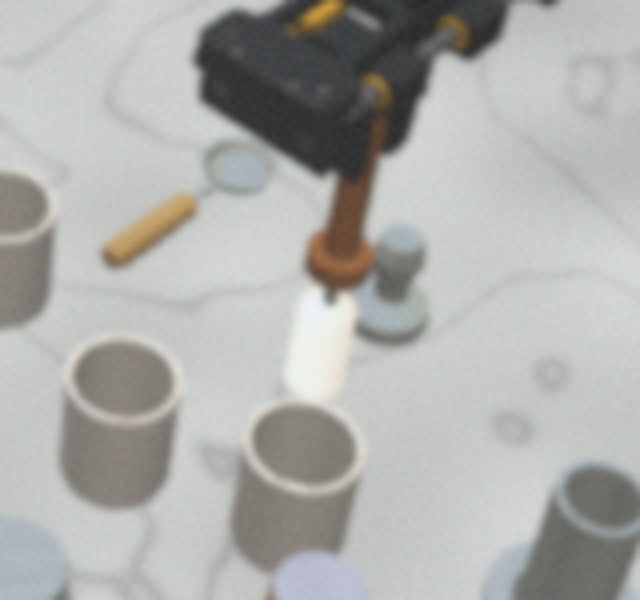

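Brush hangs straight, tip near crop (313,390) against a predicted (305,382), so within 4 mm. Scrub the left cup.

Call:
jog_arm(
  motion=[
    [0.02,0,0.34,0,0,0],
    [0,0,0.34,0,0,0],
    [0,0,0.34,0,0,0],
    [0,0,0.34,0,0,0],
    [0,0,0.34,0,0,0],
    [0,0,0.34,0,0,0],
    [0,0,0.34,0,0,0],
    [0,0,0.34,0,0,0],
  ],
)

```text
t: 17.45
eef_pos: [0.5672, 0.2775, 0.1785]
tcp_rot: [0.707, 0.707, -0.0, -0.0]
force: [-0.2, -0.2, 0.4]
opening: 0.0171
finger_force: 40.0
```

Call:
jog_arm(
  motion=[
    [0,0,0,0,0,0],
    [0,0,0,0,0,0],
    [0,0,0,0,0,0],
    [0,0,-0.3,0,0,0],
    [0,0,-0.4,0,0,0],
    [0,0,-0.4,0,0,0],
    [0,0,-0.2,0,0,0],
    [0,0,0,0,0,0],
  ],
)

```text
t: 18.25
eef_pos: [0.5675, 0.278, 0.233]
tcp_rot: [0.707, 0.707, 0.001, 0.001]
force: [1.0, 0.2, -0.5]
opening: 0.0172
finger_force: 40.0
```

Call:
jog_arm(
  motion=[
    [0,0,0,0,0,0],
    [0,0,0,0,0,0],
    [0,0,0.3,0,0,0],
    [0,0,0.4,0,0,0],
    [0,0,0.4,0,0,0],
    [0,0,0.2,0,0,0],
    [0,0,0,0,0,0],
    [0,0,0,0,0,0],
  ],
)

```text
t: 19.05
eef_pos: [0.5673, 0.2779, 0.1793]
tcp_rot: [0.707, 0.707, 0.0, 0.0]
force: [0.3, 0.4, -0.6]
opening: 0.0169
finger_force: 40.0
```

Call:
jog_arm(
  motion=[
    [0,0,0,0,0,0],
    [0,0,0,0,0,0],
    [0,0,-0.5,0,0,0],
    [0,0,-0.5,0,0,0],
    [0,0,-0.5,0,0,0],
    [0,0,-0.5,0,0,0],
    [0,0,-0.5,0,0,0],
    [0,0,-0.22,0,0,0],
  ],
)

```text
t: 19.85
eef_pos: [0.5674, 0.278, 0.2903]
tcp_rot: [0.707, 0.707, 0.002, 0.001]
force: [-0.8, 0.0, -1.2]
opening: 0.0171
finger_force: 40.0
```

```bash
python3 - <<'E'
from h import *
im=cams.read_camera('top');cups(im)
go((.6012,.1788,.179),0)
E
```

```text
L 0.32 [0.5213 0.1982]
M 0.95 [0.6012 0.1788]
R 1.0 [0.5539 0.0402]
pos [0.5675 0.2781 0.2907] yaw_y 0.0 shift [-2.48  0.83  2.79] tz 0.0007185843521573254 q6 0.27 op 0.0172 t 19.9 tilt [ 0.001  0.004 -1.   ] F [-0.2  0.1 -0.7] ff 40.0
```

Call:
jog_arm(
  motion=[
    [-0.31,0.1,0,0,0,0],
    [-0.31,0.1,0,0,0,0],
    [-0.31,0.1,0,0,0,0],
    [-0.31,0.1,0,0,0,0],
    [-0.31,0.1,0,0,0,0],
    [-0.31,0.11,0,0,0,0],
    [-0.31,0.11,0,0,0,0],
    [-0.31,0.11,0,0,0,0],
  ],
)

```text
t: 20.7
eef_pos: [0.6007, 0.1776, 0.2879]
tcp_rot: [0.707, 0.707, -0.0, 0.0]
force: [-0.0, -1.5, -1.2]
opening: 0.0172
finger_force: 40.0
```

Call:
jog_arm(
  motion=[
    [0,0,0.2,0,0,0],
    [0,0,0.37,0,0,0],
    [0,0,0.37,0,0,0],
    [0,0,0.37,0,0,0],
    [0,0,0.37,0,0,0],
    [0,0,0.37,0,0,0],
    [0,0,0.37,0,0,0],
    [0,0,0.37,0,0,0],
  ],
)

```text
t: 21.5
eef_pos: [0.5999, 0.1791, 0.1752]
tcp_rot: [0.707, 0.707, -0.0, -0.0]
force: [0.9, 0.1, -0.9]
opening: 0.0172
finger_force: 40.0
```

Call:
jog_arm(
  motion=[
    [0,0,0,0,0,0],
    [0,0,0,0,0,0],
    [0,0,0,0,0,0],
    [0,0,-0.3,0,0,0],
    [0,0,-0.4,0,0,0],
    [0,0,-0.4,0,0,0],
    [0,0,-0.2,0,0,0],
    [0,0,0,0,0,0],
  ],
)

```text
t: 22.3
eef_pos: [0.6007, 0.1788, 0.2302]
tcp_rot: [0.707, 0.707, 0.001, 0.001]
force: [0.3, 0.1, -0.6]
opening: 0.0168
finger_force: 40.0
```

Call:
jog_arm(
  motion=[
    [0,0,0,0,0,0],
    [0,0,0,0,0,0],
    [0,0,0.3,0,0,0],
    [0,0,0.4,0,0,0],
    [0,0,0.4,0,0,0],
    [0,0,0.2,0,0,0],
    [0,0,0,0,0,0],
    [0,0,0,0,0,0],
  ],
)

```text
t: 23.1
eef_pos: [0.6005, 0.1787, 0.1765]
tcp_rot: [0.707, 0.707, 0.0, 0.0]
force: [0.2, -0.0, -0.6]
opening: 0.017
finger_force: 40.0
```

Call:
jog_arm(
  motion=[
    [0,0,0,0,0,0],
    [0,0,0,0,0,0],
    [0,0,-0.5,0,0,0],
    [0,0,-0.5,0,0,0],
    [0,0,-0.5,0,0,0],
    [0,0,-0.5,0,0,0],
    [0,0,-0.5,0,0,0],
    [0,0,-0.3,0,0,0],
  ],
)

```text
t: 23.9
eef_pos: [0.6005, 0.1788, 0.2906]
tcp_rot: [0.707, 0.707, 0.001, 0.001]
force: [0.2, -0.9, -2.0]
opening: 0.0171
finger_force: 40.0
```

```bash
python3 - <<'E'
from h import *
im=cams.read_camera('top');cups(im)
go((.554,.0405,.179),0)
E
```

```text
L 0.53 [0.5675 0.2768]
M 0.33 [0.5268 0.2174]
R 1.0 [0.5539 0.0402]
pos [0.6008 0.1788 0.2921] yaw_y 0.0 shift [-3.46 -1.19  2.82] tz 0.0006125914673749122 q6 0.1 op 0.0172 t 23.95 tilt [ 0.001  0.005 -1.   ] F [-0.5 -0.3 -0. ] ff 40.0
```

Call:
jog_arm(
  motion=[
    [-0.43,-0.15,0,0,0,0],
    [-0.43,-0.15,0,0,0,0],
    [-0.43,-0.15,0,0,0,0],
    [-0.43,-0.15,0,0,0,0],
    [-0.43,-0.15,0,0,0,0],
    [-0.43,-0.15,0,0,0,0],
    [-0.43,-0.15,0,0,0,0],
    [-0.44,-0.14,0,0,0,0],
  ],
)

```text
t: 24.75
eef_pos: [0.5522, 0.0398, 0.2883]
tcp_rot: [0.707, 0.707, 0.0, 0.0]
force: [0.0, -0.8, -1.9]
opening: 0.0166
finger_force: 40.0
```

Call:
jog_arm(
  motion=[
    [0,0,0.2,0,0,0],
    [0,0,0.37,0,0,0],
    [0,0,0.37,0,0,0],
    [0,0,0.37,0,0,0],
    [0,0,0.37,0,0,0],
    [0,0,0.37,0,0,0],
    [0,0,0.37,0,0,0],
    [0,0,0.37,0,0,0],
  ],
)

```text
t: 25.55
eef_pos: [0.5525, 0.0413, 0.1756]
tcp_rot: [0.707, 0.707, -0.0, -0.0]
force: [-0.6, -0.2, -0.4]
opening: 0.0171
finger_force: 40.0
```

Call:
jog_arm(
  motion=[
    [0,0,0,0,0,0],
    [0,0,0,0,0,0],
    [0,0,0,0,0,0],
    [0,0,-0.3,0,0,0],
    [0,0,-0.4,0,0,0],
    [0,0,-0.4,0,0,0],
    [0,0,-0.2,0,0,0],
    [0,0,0,0,0,0],
  ],
)

```text
t: 26.35
eef_pos: [0.5532, 0.0407, 0.2305]
tcp_rot: [0.707, 0.707, 0.001, 0.001]
force: [1.1, 0.3, -1.4]
opening: 0.017
finger_force: 40.0
```

Call:
jog_arm(
  motion=[
    [0,0,0,0,0,0],
    [0,0,0,0,0,0],
    [0,0,0.3,0,0,0],
    [0,0,0.4,0,0,0],
    [0,0,0.4,0,0,0],
    [0,0,0.2,0,0,0],
    [0,0,0,0,0,0],
    [0,0,0,0,0,0],
  ],
)

```text
t: 27.15
eef_pos: [0.5529, 0.0407, 0.1771]
tcp_rot: [0.707, 0.707, 0.0, 0.0]
force: [-0.8, 0.5, -0.7]
opening: 0.0171
finger_force: 40.0
```

Call:
jog_arm(
  motion=[
    [0,0,0,0,0,0],
    [0,0,0,0,0,0],
    [0,0,-0.5,0,0,0],
    [0,0,-0.5,0,0,0],
    [0,0,-0.5,0,0,0],
    [0,0,-0.5,0,0,0],
    [0,0,-0.5,0,0,0],
    [0,0,-0.3,0,0,0],
  ],
)

```text
t: 27.95
eef_pos: [0.5529, 0.0407, 0.2908]
tcp_rot: [0.707, 0.707, 0.001, 0.001]
force: [-0.5, -0.2, -1.2]
opening: 0.017
finger_force: 40.0
```

```bash
python3 - <<'E'
from h import *
im=cams.read_camera('top');cups(im)
go((.501,.4125,.2900),0)
E
```

```text
L 1.0 [0.5668 0.2768]
M 0.77 [0.6013 0.1795]
R 0.35 [0.6069 0.0429]
pos [0.5533 0.0407 0.2922] yaw_y 0.0 shift [ 9.3  -1.31  0.04] tz 0.00034450448438860803 q6 -0.14 op 0.017 t 28.0 tilt [-0.001  0.005 -1.   ] F [-0.7 -0.7  1.2] ff 40.0
```

Call:
jog_arm(
  motion=[
    [0.58,-0.08,0,0,0,0],
    [0.58,-0.08,0,0,0,0],
    [0.58,-0.08,0,0,0,0],
    [0.58,-0.08,0,0,0,0],
    [0.58,-0.08,0,0,0,0],
    [0.58,-0.08,0,0,0,0],
    [0.58,-0.08,0,0,0,0],
    [0.58,-0.08,0,0,0,0],
  ],
)

```text
t: 28.8
eef_pos: [0.5268, 0.2272, 0.2886]
tcp_rot: [0.707, 0.707, -0.0, -0.0]
force: [0.8, -1.0, -1.2]
opening: 0.0171
finger_force: 40.0
```

Call:
jog_arm(
  motion=[
    [0.58,-0.08,0,0,0,0],
    [0.58,-0.08,0,0,0,0],
    [0.58,-0.08,0,0,0,0],
    [0.58,-0.08,0,0,0,0],
    [0.58,-0.08,0,0,0,0],
    [0.58,-0.08,0,0,0,0],
    [0.58,-0.08,0,0,0,0],
    [0,0,0,0,0,0],
  ],
)

```text
t: 29.6
eef_pos: [0.5039, 0.3908, 0.288]
tcp_rot: [0.706, 0.708, -0.0, -0.0]
force: [-0.3, -0.6, -0.5]
opening: 0.0168
finger_force: 40.0
```

```bash
python3 - <<'E'
from h import *
im=cams.read_camera('top');cups(im)
cams.read_camera('top')
go((.501,.4123,.168),0)
m=cams.camera_model('wrist');im=cams.read_camera('wrist')
cv2.imwrite('pics/w5.png',im[:330,180:460])
E
```

```text
L 1.0 [0.5668 0.2768]
M 0.95 [0.6012 0.1788]
R 1.0 [0.5539 0.0402]
pos [0.5046 0.3886 0.2883] yaw_y 0.001 shift [ 0.59 -0.09  3.01] tz 0.006354671396566758 q6 0.47 op 0.0172 t 29.7 tilt [-0.001 -0.    -1.   ] F [-0.3 -0.1 -0.2] ff 40.0
```

View pics/w5.png

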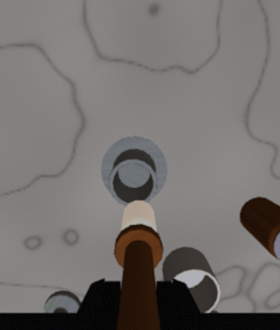

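Brush is straight, tip just before the holder mouth (135,180 in crop). Align, then lower in stages.

Call:
jog_arm(
  motion=[
    [0.3,-0.05,0,0,0,0],
    [0.29,-0.04,0,0,0,0],
    [0,0,0,0,0,0],
    [0,0,0,0,0,0],
    [0,0,0.2,0,0,0],
    [0,0,0.2,0,0,0],
    [0,0,0.2,0,0,0],
    [0,0,0.2,0,0,0],
  ],
)

```text
t: 30.55
eef_pos: [0.501, 0.4121, 0.2557]
tcp_rot: [0.707, 0.707, -0.0, -0.0]
force: [0.5, -0.2, -1.2]
opening: 0.0171
finger_force: 40.0
```

Call:
jog_arm(
  motion=[
    [0,0,0.2,0,0,0],
    [0,0,0.2,0,0,0],
    [0,0,0.2,0,0,0],
    [0,0,0.2,0,0,0],
    [0,0,0.2,0,0,0],
    [0,0,0.2,0,0,0],
    [0,0,0,0,0,0],
    [0,0,0,0,0,0],
  ],
)

```text
t: 31.35
eef_pos: [0.5012, 0.4123, 0.2088]
tcp_rot: [0.707, 0.707, 0.0, -0.0]
force: [-0.4, -1.1, -0.1]
opening: 0.0168
finger_force: 40.0
```

```bash
python3 -c "
from h import *
go((.501,.4123,.168),0)"
```

```text
pos [0.5012 0.4123 0.2088] yaw_y 0.0 shift [-0.   -0.    1.02] tz 0.00013466232388070765 q6 0.51 op 0.0168 t 31.35 tilt [ 0.  0. -1.] F [-0.4 -1.1 -0.1] ff 40.0
```

Call:
jog_arm(
  motion=[
    [0,0,0.2,0,0,0],
    [0,0,0.2,0,0,0],
    [0,0,0.2,0,0,0],
    [0,0,0.15,0,0,0],
    [0,0,0.1,0,0,0],
    [0,0,0.1,0,0,0],
    [0,0,0.05,0,0,0],
    [0,0,0,0,0,0],
  ],
)

```text
t: 32.15
eef_pos: [0.5011, 0.4123, 0.1686]
tcp_rot: [0.707, 0.707, -0.0, -0.0]
force: [0.2, 0.5, -1.5]
opening: 0.0171
finger_force: 40.0
```

Call:
jog_arm(
  motion=[
    [0,0,0,0,0,0],
    [0,0,0,0,0,0],
    [0,0,0,0,0,0],
    [0,0,0,0,0,0],
    [0,0,0,0,0,0],
    [0,0,0,0,0,0],
    [0,0,0,0,0,0],
    [0,0,0,0,0,0],
  ],
  gripper=-1,
)

```text
t: 32.95
eef_pos: [0.5012, 0.4123, 0.1689]
tcp_rot: [0.707, 0.707, 0.0, 0.0]
force: [0.3, -0.4, -0.1]
opening: 0.079
finger_force: 0.0
```

Call:
jog_arm(
  motion=[
    [0,0,0,0,0,0],
    [0,0,0,0,0,0],
    [0,0,-0.3,0,0,0],
    [0,0,-0.4,0,0,0],
    [0,0,-0.5,0,0,0],
    [0,0,-0.5,0,0,0],
    [0,0,-0.5,0,0,0],
    [0,0,-0.4,0,0,0],
  ],
)

```text
t: 33.75
eef_pos: [0.5011, 0.4124, 0.2752]
tcp_rot: [0.707, 0.707, 0.001, 0.0]
force: [0.2, 0.3, 0.4]
opening: 0.0885
finger_force: 0.0
```

```bash
python3 - <<'E'
from h import *
cams.read_camera('top')
m=cams.camera_model('wrist');im=cams.read_camera('wrist')
for z in(.1,.226):print(proj(m,(.501,.412,z)))
cv2.imwrite('pics/w6.png',im[100:340,180:460])
go((.567,.277,.26),0)
E
```

```text
[315.15369288 210.19835975]
[314.70587323 258.4367503 ]
pos [0.5016 0.4126 0.276 ] yaw_y 0.0 shift [-3.39  1.63  0.4 ] tz 0.0002704830673061487 q6 0.51 op 0.0884 t 33.85 tilt [ 0.003  0.005 -1.   ] F [ 0.4 -0.1  0.5] ff 0.0
```

View pics/w6.png

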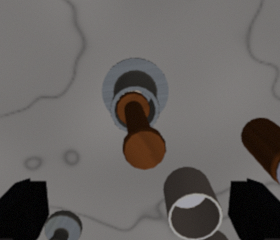

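Brush is back in the holder, leaning about 0.04 rad (knob at crop (144,147)). Now the cups, left one first.

Call:
jog_arm(
  motion=[
    [-0.42,0.2,0,0,0,0],
    [-0.42,0.2,0,0,0,0],
    [-0.42,0.2,0,0,0,0],
    [-0.42,0.2,0,0,0,0],
    [-0.42,0.2,0.1,0,0,0],
    [-0.42,0.2,0.2,0,0,0],
    [-0.42,0.2,0.3,0,0,0],
    [-0.44,0.23,0.4,0,0,0],
  ],
)

```text
t: 34.65
eef_pos: [0.5669, 0.2756, 0.2321]
tcp_rot: [0.707, 0.707, 0.0, 0.0]
force: [0.0, 0.5, -0.7]
opening: 0.0879
finger_force: 0.0
```

```bash
python3 - <<'E'
from h import *
cams.read_camera('top')
m=cams.camera_model('wrist');im=cams.read_camera('wrist')
print('cam',-m['R'].T@m['t'],proj(m,(.5668,.2768,.08)))
g=cv2.GaussianBlur(cv2.cvtColor(im,6),(5,5),1)
w=np.zeros_like(g)
c=cv2.HoughCircles(g[120:340,220:420],cv2.HOUGH_GRADIENT,1,30,param1=120,param2=25,minRadius=25,maxRadius=60)
print(None if c is None else c[0][:4]+[220,120,0])
go((.567,.277,.036),0)
cv2.imwrite('pics/w7.png',im)
E
```

```text
cam [0.56935077 0.35357971 0.37464874] [316.66710707 212.14843503]
[[318.5        209.5         33.20000076]
 [350.5        275.5         26.60000038]
 [357.5        308.5         32.70000076]]
pos [0.5667 0.2743 0.2299] yaw_y -0.003 shift [0.08 0.03 4.85] tz -0.029901527016931162 q6 0.27 op 0.0879 t 34.75 tilt [-0.002 -0.005 -1.   ] F [0.4 0.6 0.1] ff 0.0
```

Call:
jog_arm(
  motion=[
    [0.08,0.04,0.5,0,0,0],
    [0,0,0.7,0,0,0],
    [0,0,0.8,0,0,0],
    [0,0,0.8,0,0,0],
    [0,0,0.8,0,0,0],
    [0,0,0.6,0,0,0],
    [0,0,0.4,0,0,0],
    [0,0,0.25,0,0,0],
  ],
)

```text
t: 35.55
eef_pos: [0.5675, 0.2805, 0.0376]
tcp_rot: [0.707, 0.707, -0.001, -0.0]
force: [-0.8, -0.3, 0.7]
opening: 0.088
finger_force: 0.0
```

Call:
jog_arm(
  motion=[
    [0,0,0,0,0,0],
    [0,0,0,0,0,0],
    [0,0,0,0,0,0],
    [0,0,0,0,0,0],
    [0,0,0,0,0,0],
    [0,0,0,0,0,0],
    [0,0,0,0,0,0],
    [0,0,0,0,0,0],
  ],
  gripper=1,
  force=35,
)

```text
t: 36.35
eef_pos: [0.5684, 0.2805, 0.0398]
tcp_rot: [0.707, 0.707, 0.001, 0.001]
force: [-0.2, 0.2, 6.4]
opening: 0.0622
finger_force: 34.7
```

Call:
jog_arm(
  motion=[
    [0,0,-0.2,0,0,0],
    [0,0,-0.4,0,0,0],
    [0,0,-0.4,0,0,0],
    [0,0,-0.4,0,0,0],
    [0,0,-0.5,0,0,0],
    [0,0,-0.5,0,0,0],
    [0,0,-0.5,0,0,0],
    [0,0,-0.3,0,0,0],
  ],
)

```text
t: 37.15
eef_pos: [0.5679, 0.2803, 0.1682]
tcp_rot: [0.707, 0.707, 0.0, 0.0]
force: [-0.6, 0.2, -2.5]
opening: 0.0626
finger_force: 34.7
```

```bash
python3 -c "
from h import *
go((.5296,-.3213,.156),0)"
```

```text
pos [0.5679 0.2803 0.1682] yaw_y 0.0 shift [-15.04  -0.96   0.3 ] tz 0.0008651939012827015 q6 0.27 op 0.0626 t 37.15 tilt [ 0.     0.001 -1.   ] F [-0.6  0.2 -2.5] ff 34.7
```

Call:
jog_arm(
  motion=[
    [-0.5,-0.04,0,0,0,0],
    [-0.65,-0.04,0,0,0,0],
    [-0.65,-0.04,0,0,0,0],
    [-0.65,-0.04,0,0,0,0],
    [-0.65,-0.04,0,0,0,0],
    [-0.65,-0.04,0,0,0,0],
    [-0.65,-0.04,0,0,0,0],
    [-0.65,-0.04,0,0,0,0],
  ],
)

```text
t: 37.95
eef_pos: [0.5545, 0.0773, 0.1664]
tcp_rot: [0.707, 0.707, -0.0, -0.0]
force: [1.0, -0.5, -3.6]
opening: 0.0624
finger_force: 34.8
```

Call:
jog_arm(
  motion=[
    [-0.65,-0.04,0,0,0,0],
    [-0.65,-0.04,0,0,0,0],
    [-0.65,-0.04,0,0,0,0],
    [-0.65,-0.04,0,0,0,0],
    [-0.65,-0.04,0,0,0,0],
    [-0.65,-0.04,0,0,0,0],
    [-0.65,-0.04,0,0,0,0],
    [-0.65,-0.04,0,0,0,0],
  ],
)

```text
t: 38.75
eef_pos: [0.5418, -0.1306, 0.1664]
tcp_rot: [0.707, 0.707, -0.0, -0.001]
force: [-0.4, -0.6, -3.2]
opening: 0.0625
finger_force: 34.8
```

Call:
jog_arm(
  motion=[
    [-0.65,-0.04,0,0,0,0],
    [-0.65,-0.04,0,0,0,0],
    [-0.65,-0.04,0,0,0,0],
    [-0.65,-0.04,0,0,0,0],
    [-0.65,-0.04,0,0,0,0],
    [-0.65,-0.04,0,0,0,0],
    [-0.5,-0.04,0,0,0,0],
    [-0.2,0,0,0,0,0],
  ],
)

```text
t: 39.55
eef_pos: [0.5306, -0.3152, 0.1663]
tcp_rot: [0.708, 0.707, -0.0, -0.0]
force: [0.1, 1.0, -3.2]
opening: 0.0625
finger_force: 34.8
```

```bash
python3 - <<'E'
from h import *
cams.read_camera('top')
im=cams.read_camera('scene');m=cams.camera_model('scene')
go((.5296,-.319,.072),0)
s=status.state();p=proj(m,s['eef_pos']-[0,0,.037]);print(p)
x,y=map(int,p);cv2.imwrite('pics/s3.png',cv2.resize(im[y-70:y+60,x-80:x+80],None,fx=4,fy=4,interpolation=2))
E
```

```text
pos [ 0.5309 -0.3141  0.1664] yaw_y -0.001 shift [-0.12 -0.03  2.36] tz -0.01022464027920833 q6 -0.72 op 0.0626 t 39.65 tilt [ 0.001 -0.001 -1.   ] F [-0.1  0.6 -2.1] ff 34.8
[252.04099894 172.09722789]
```

View pics/s3.png

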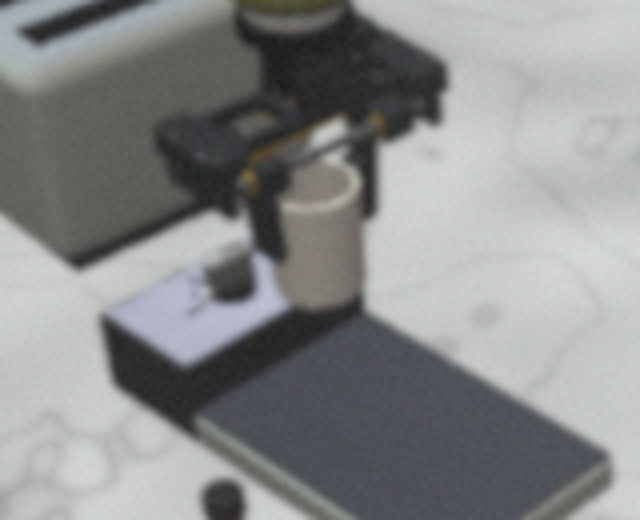

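The cup hangs upright over the pod end of the plate. Lower it.

Call:
jog_arm(
  motion=[
    [-0.06,-0.02,0.2,0,0,0],
    [0,0,0.4,0,0,0],
    [0,0,0.4,0,0,0],
    [0,0,0.4,0,0,0],
    [0,0,0.4,0,0,0],
    [0,0,0.3,0,0,0],
    [0,0,0.1,0,0,0],
    [0,0,0.05,0,0,0],
  ],
)

```text
t: 40.45
eef_pos: [0.5304, -0.3157, 0.0765]
tcp_rot: [0.707, 0.707, 0.0, -0.0]
force: [-0.3, -0.8, -2.0]
opening: 0.0626
finger_force: 34.8
```

Call:
jog_arm(
  motion=[
    [0,0,0.02,0,0,0],
    [0,0,0.02,0,0,0],
    [0,0,0.02,0,0,0],
    [0,0,0,0,0,0],
    [0,0,0,0,0,0],
    [0,0,0,0,0,0],
    [0,0,0,0,0,0],
    [0,0,0,0,0,0],
  ],
)

```text
t: 41.25
eef_pos: [0.5305, -0.3163, 0.0749]
tcp_rot: [0.707, 0.707, -0.0, 0.001]
force: [-1.4, 0.5, 5.2]
opening: 0.0628
finger_force: 34.8
```

Contact at the expected height. Release, rise and go to the middle cup.

Call:
jog_arm(
  motion=[
    [0,0,0,0,0,0],
    [0,0,0,0,0,0],
    [0,0,0,0,0,0],
    [0,0,0,0,0,0],
    [0,0,0,0,0,0],
    [0,0,0,0,0,0],
    [0,0,0,0,0,0],
    [0,0,0,0,0,0],
  ],
  gripper=-1,
)

```text
t: 42.05
eef_pos: [0.5303, -0.3161, 0.0743]
tcp_rot: [0.707, 0.707, -0.0, 0.0]
force: [0.1, -0.2, 0.1]
opening: 0.0884
finger_force: 0.0
```

Call:
jog_arm(
  motion=[
    [0,0,-0.2,0,0,0],
    [0,0,-0.4,0,0,0],
    [0,0,-0.5,0,0,0],
    [0,0,-0.7,0,0,0],
    [0,0,-0.7,0,0,0],
    [0,0,-0.7,0,0,0],
    [0,0,-0.6,0,0,0],
    [0,0,-0.2,0,0,0],
  ],
)

```text
t: 42.85
eef_pos: [0.5308, -0.3164, 0.2376]
tcp_rot: [0.707, 0.707, 0.0, 0.002]
force: [0.7, -0.1, -0.6]
opening: 0.0882
finger_force: 0.0
```

```bash
python3 - <<'E'
from h import *
cams.read_camera('top')
m=cams.camera_model('wrist');im=cams.read_camera('wrist')
print(proj(m,(.53,-.319,.115)))
g=cv2.GaussianBlur(cv2.cvtColor(im,6),(5,5),1)
c=cv2.HoughCircles(g[120:340,220:420],cv2.HOUGH_GRADIENT,1,30,param1=120,param2=25,minRadius=25,maxRadius=60)
print(None if c is None else c[0][:4]+[220,120,0])
cups(cams.read_camera('top'))
go((.6012,.1788,.23),0)
E
```

```text
[315.22216734 227.73898159]
[[317.5        225.5         37.29999924]]
L 0.38 [0.522  0.1989]
M 0.95 [0.6012 0.1788]
R 1.0 [0.5539 0.0402]
pos [ 0.5301 -0.3159  0.2339] yaw_y 0.0 shift [12.37  1.78  0.1 ] tz 2.265442743620838e-05 q6 -0.73 op 0.0883 t 43.0 tilt [ 0. -0. -1.] F [-0.1 -0.3 -0.2] ff 0.0
```

Call:
jog_arm(
  motion=[
    [0.6,0.1,0,0,0,0],
    [0.8,0.11,0,0,0,0],
    [0.8,0.11,0,0,0,0],
    [0.8,0.11,0,0,0,0],
    [0.8,0.11,0,0,0,0],
    [0.8,0.11,0,0,0,0],
    [0.8,0.11,0,0,0,0],
    [0.8,0.11,0,0,0,0],
  ],
)

```text
t: 43.8
eef_pos: [0.5646, -0.0666, 0.2327]
tcp_rot: [0.707, 0.707, -0.001, -0.001]
force: [0.5, -0.6, 0.1]
opening: 0.0879
finger_force: 0.0
```

Call:
jog_arm(
  motion=[
    [0.8,0.11,0,0,0,0],
    [0.8,0.11,0,0,0,0],
    [0.8,0.11,0,0,0,0],
    [0.8,0.11,0,0,0,0],
    [0.8,0.12,0,0,0,0],
    [0.8,0.12,0,0,0,0],
    [0.8,0.12,0,0,0,0],
    [0.57,0.12,0,0,0,0],
  ],
)

```text
t: 44.6
eef_pos: [0.6014, 0.1806, 0.2325]
tcp_rot: [0.707, 0.708, -0.001, -0.001]
force: [-0.2, -0.2, -0.4]
opening: 0.0881
finger_force: 0.0
```

```bash
python3 - <<'E'
from h import *
cams.read_camera('top')
m=cams.camera_model('wrist');im=cams.read_camera('wrist')
print(proj(m,(.6012,.1788,.08)))
g=cv2.GaussianBlur(cv2.cvtColor(im,6),(5,5),1)
c=cv2.HoughCircles(g[120:340,220:420],cv2.HOUGH_GRADIENT,1,30,param1=120,param2=25,minRadius=25,maxRadius=60)
print(None if c is None else c[0][:4]+[220,120,0])
go((.6012,.1788,.037),0)
E
```

```text
[316.8396716  220.45043212]
[[321.5        215.5         34.40000153]
 [282.5        314.5         26.60000038]]
pos [0.6014 0.1812 0.2322] yaw_y 0.003 shift [-0.06  0.01  4.88] tz 0.032593485590761695 q6 0.1 op 0.088 t 44.7 tilt [ 0.    -0.003 -1.   ] F [-0.8 -0.5 -0.1] ff 0.0
```

Call:
jog_arm(
  motion=[
    [0,0.05,0.5,0,0,0],
    [0,0,0.7,0,0,0],
    [0,0,0.8,0,0,0],
    [0,0,0.8,0,0,0],
    [0,0,0.8,0,0,0],
    [0,0,0.6,0,0,0],
    [0,0,0.4,0,0,0],
    [0,0,0.25,0,0,0],
  ],
)

```text
t: 45.5
eef_pos: [0.6028, 0.1776, 0.038]
tcp_rot: [0.707, 0.707, -0.002, -0.001]
force: [-0.2, -0.4, -0.7]
opening: 0.0876
finger_force: 0.0
```

Call:
jog_arm(
  motion=[
    [0,0,0,0,0,0],
    [0,0,0,0,0,0],
    [0,0,0,0,0,0],
    [0,0,0,0,0,0],
    [0,0,0,0,0,0],
    [0,0,0,0,0,0],
    [0,0,0,0,0,0],
    [0,0,0,0,0,0],
  ],
  gripper=1,
)

```text
t: 46.3
eef_pos: [0.6044, 0.1786, 0.0413]
tcp_rot: [0.707, 0.707, 0.001, 0.001]
force: [0.3, -1.5, 6.0]
opening: 0.0632
finger_force: 36.3
```

Call:
jog_arm(
  motion=[
    [0,0,-0.2,0,0,0],
    [0,0,-0.4,0,0,0],
    [0,0,-0.4,0,0,0],
    [0,0,-0.4,0,0,0],
    [0,0,-0.5,0,0,0],
    [0,0,-0.5,0,0,0],
    [0,0,-0.5,0,0,0],
    [0,0,-0.3,0,0,0],
  ],
)

```text
t: 47.1
eef_pos: [0.6039, 0.1789, 0.1698]
tcp_rot: [0.707, 0.707, 0.0, 0.0]
force: [0.5, -0.2, -3.5]
opening: 0.0633
finger_force: 36.2
```

```bash
python3 -c "
from h import *
go((.5255,-.241,.165),0)"
```

```text
pos [0.6039 0.1789 0.1698] yaw_y 0.0 shift [-10.5   -1.96   0.12] tz 0.0017057939437981062 q6 0.1 op 0.0633 t 47.1 tilt [ 0.     0.001 -1.   ] F [ 0.5 -0.2 -3.5] ff 36.2
```

Call:
jog_arm(
  motion=[
    [-0.5,-0.12,0,0,0,0],
    [-0.7,-0.12,0,0,0,0],
    [-0.7,-0.12,0,0,0,0],
    [-0.7,-0.12,0,0,0,0],
    [-0.7,-0.12,0,0,0,0],
    [-0.7,-0.12,0,0,0,0],
    [-0.7,-0.12,0,0,0,0],
    [-0.7,-0.12,0,0,0,0],
  ],
)

```text
t: 47.9
eef_pos: [0.5648, -0.0382, 0.168]
tcp_rot: [0.707, 0.707, -0.0, -0.001]
force: [0.1, -0.4, -2.0]
opening: 0.0629
finger_force: 36.2
```

Call:
jog_arm(
  motion=[
    [-0.7,-0.12,0,0,0,0],
    [-0.7,-0.12,0,0,0,0],
    [-0.7,-0.12,0,0,0,0],
    [-0.7,-0.13,0,0,0,0],
    [-0.7,-0.13,0,0,0,0],
    [-0.7,-0.13,0,0,0,0],
    [-0.6,-0.13,0,0,0,0],
    [-0.3,-0.12,0,0,0,0],
  ],
)

```text
t: 48.7
eef_pos: [0.5249, -0.2428, 0.1679]
tcp_rot: [0.708, 0.707, -0.0, -0.0]
force: [-0.0, -0.1, -2.3]
opening: 0.0631
finger_force: 36.2
```

Call:
jog_arm(
  motion=[
    [0,0,0,0,0,0],
    [0,0,0.2,0,0,0],
    [0,0,0.4,0,0,0],
    [0,0,0.4,0,0,0],
    [0,0,0.4,0,0,0],
    [0,0,0.3,0,0,0],
    [0,0,0.2,0,0,0],
    [0,0,0,0,0,0],
  ],
)

```text
t: 49.5
eef_pos: [0.5253, -0.2405, 0.0913]
tcp_rot: [0.707, 0.707, -0.0, -0.001]
force: [-0.4, -0.1, -2.3]
opening: 0.0634
finger_force: 36.2
```

```bash
python3 -c "
from h import *
go((.5255,-.241,.0745),0)"
```

```text
pos [ 0.5253 -0.2405  0.0913] yaw_y 0.001 shift [-0.01  0.01  0.42] tz 0.006045577575142236 q6 -0.63 op 0.0634 t 49.5 tilt [ 0.001 -0.002 -1.   ] F [-0.4 -0.1 -2.3] ff 36.2
```

Call:
jog_arm(
  motion=[
    [0,0,0.1,0,0,0],
    [0,0,0.1,0,0,0],
    [0,0,0.08,0,0,0],
    [0,0,0.06,0,0,0],
    [0,0,0.04,0,0,0],
    [0,0,0.02,0,0,0],
    [0,0,0,0,0,0],
    [0,0,0,0,0,0],
  ],
)

```text
t: 50.3
eef_pos: [0.5256, -0.2413, 0.0764]
tcp_rot: [0.707, 0.707, 0.0, 0.0]
force: [0.3, -0.0, -2.0]
opening: 0.0636
finger_force: 36.2
```

```bash
python3 -c "
from h import *
go((.5255,-.241,.0745),0)"
```

```text
pos [ 0.5256 -0.2413  0.0764] yaw_y 0.0 shift [ 0.01 -0.    0.05] tz 1.1004366666789167e-05 q6 -0.64 op 0.0636 t 50.3 tilt [-0.  0. -1.] F [ 0.3 -0.  -2. ] ff 36.2
```

Call:
jog_arm(
  motion=[
    [0,0,0.02,0,0,0],
    [0,0,0.02,0,0,0],
    [0,0,0.02,0,0,0],
    [0,0,0,0,0,0],
    [0,0,0,0,0,0],
    [0,0,0,0,0,0],
    [0,0,0,0,0,0],
    [0,0,0,0,0,0],
  ],
)

```text
t: 51.1
eef_pos: [0.5256, -0.2414, 0.0762]
tcp_rot: [0.707, 0.707, -0.0, 0.001]
force: [-6.1, 3.6, 16.5]
opening: 0.0632
finger_force: 36.1
```

Call:
jog_arm(
  motion=[
    [0,0,0,0,0,0],
    [0,0,0,0,0,0],
    [0,0,0,0,0,0],
    [0,0,0,0,0,0],
    [0,0,0,0,0,0],
    [0,0,0,0,0,0],
    [0,0,0,0,0,0],
    [0,0,0,0,0,0],
  ],
  gripper=-1,
)

```text
t: 51.9
eef_pos: [0.5255, -0.2413, 0.0739]
tcp_rot: [0.707, 0.707, -0.0, -0.0]
force: [-0.4, -0.5, -1.4]
opening: 0.0884
finger_force: 0.0
```

Call:
jog_arm(
  motion=[
    [0,0,-0.2,0,0,0],
    [0,0,-0.4,0,0,0],
    [0,0,-0.5,0,0,0],
    [0,0,-0.7,0,0,0],
    [0,0,-0.7,0,0,0],
    [0,0,-0.7,0,0,0],
    [0,0,-0.6,0,0,0],
    [0,0,-0.2,0,0,0],
  ],
)

```text
t: 52.7
eef_pos: [0.526, -0.2416, 0.237]
tcp_rot: [0.707, 0.707, 0.0, 0.002]
force: [-0.5, -0.3, -0.4]
opening: 0.088
finger_force: 0.0
```

```bash
python3 - <<'E'
from h import *
cams.read_camera('top')
m=cams.camera_model('wrist');im=cams.read_camera('wrist')
print(proj(m,(.5255,-.241,.115)))
g=cv2.GaussianBlur(cv2.cvtColor(im,6),(5,5),1)
c=cv2.HoughCircles(g[120:340,220:420],cv2.HOUGH_GRADIENT,1,30,param1=120,param2=25,minRadius=25,maxRadius=60)
print(None if c is None else c[0][:4]+[220,120,0])
cups(cams.read_camera('top'))
go((.5545,.0402,.23),0)
E
```

```text
[315.49932391 224.33843961]
[[317.5        219.5         37.79999924]
 [320.5        308.5         33.79999924]]
L 0.38 [0.636  0.2025]
M 0.38 [0.6354 0.198 ]
R 1.0 [0.5539 0.0402]
pos [ 0.5253 -0.2412  0.2335] yaw_y 0.0 shift [7.03 0.73 0.09] tz 0.00015969295293238872 q6 -0.64 op 0.088 t 52.85 tilt [ 0. -0. -1.] F [-0.7 -0.5 -0.2] ff 0.0
```

Call:
jog_arm(
  motion=[
    [0.8,0.09,0,0,0,0],
    [0.9,0.09,0,0,0,0],
    [0.95,0.09,0,0,0,0],
    [0.95,0.09,0,0,0,0],
    [0.95,0.09,0,0,0,0],
    [0.95,0.09,0,0,0,0],
    [0.9,0.09,0,0,0,0],
    [0.63,0.09,0,0,0,0],
  ],
)

```text
t: 53.65
eef_pos: [0.5536, 0.0422, 0.2323]
tcp_rot: [0.707, 0.708, -0.001, -0.001]
force: [-0.6, -0.2, 1.2]
opening: 0.0884
finger_force: 0.0
```

```bash
python3 - <<'E'
from h import *
for k in range(3):cams.read_camera('top')
m=cams.camera_model('wrist');im=cams.read_camera('wrist')
print(proj(m,(.554,.0402,.08)))
g=cv2.GaussianBlur(cv2.cvtColor(im,6),(5,5),1)
c=cv2.HoughCircles(g[120:340,220:420],cv2.HOUGH_GRADIENT,1,30,param1=120,param2=25,minRadius=25,maxRadius=60)
print(None if c is None else c[0][:4]+[220,120,0])
go((.554,.0402,.037),0)
E
```

```text
[317.29663457 216.44764346]
[[320.5 214.5  33. ]]
pos [0.5539 0.0398 0.2327] yaw_y 0.001 shift [0.01 0.01 4.89] tz 0.008382040874610475 q6 -0.14 op 0.0883 t 53.85 tilt [-0.    -0.002 -1.   ] F [-0.1 -0.2  0.5] ff 0.0
```

Cup found within 3 mm.

Call:
jog_arm(
  motion=[
    [0.04,0.05,0.5,0,0,0],
    [0,0,0.7,0,0,0],
    [0,0,0.8,0,0,0],
    [0,0,0.8,0,0,0],
    [0,0,0.8,0,0,0],
    [0,0,0.6,0,0,0],
    [0,0,0.4,0,0,0],
    [0,0,0.25,0,0,0],
  ],
)

```text
t: 54.65
eef_pos: [0.5555, 0.0402, 0.0382]
tcp_rot: [0.708, 0.706, -0.001, -0.001]
force: [0.1, 0.4, -0.5]
opening: 0.088
finger_force: 0.0
```

Call:
jog_arm(
  motion=[
    [0,0,0,0,0,0],
    [0,0,0,0,0,0],
    [0,0,0,0,0,0],
    [0,0,0,0,0,0],
    [0,0,0,0,0,0],
    [0,0,0,0,0,0],
    [0,0,0,0,0,0],
    [0,0,0,0,0,0],
  ],
  gripper=1,
)

```text
t: 55.45
eef_pos: [0.5568, 0.0413, 0.0408]
tcp_rot: [0.707, 0.707, 0.0, 0.001]
force: [-0.6, -1.4, 4.9]
opening: 0.0641
finger_force: 35.0
```

Call:
jog_arm(
  motion=[
    [0,0,-0.2,0,0,0],
    [0,0,-0.4,0,0,0],
    [0,0,-0.4,0,0,0],
    [0,0,-0.4,0,0,0],
    [0,0,-0.5,0,0,0],
    [0,0,-0.5,0,0,0],
    [0,0,-0.5,0,0,0],
    [0,0,-0.3,0,0,0],
  ],
)

```text
t: 56.25
eef_pos: [0.5563, 0.0417, 0.1695]
tcp_rot: [0.707, 0.707, 0.0, 0.0]
force: [0.9, 0.6, -2.4]
opening: 0.0637
finger_force: 35.0
```

```bash
python3 -c "
from h import *
go((.518,-.1605,.165),0)"
```

```text
pos [0.5563 0.0417 0.1695] yaw_y 0.0 shift [-5.06 -0.96  0.11] tz 0.002313380306195878 q6 -0.14 op 0.0637 t 56.25 tilt [ 0.     0.001 -1.   ] F [ 0.9  0.6 -2.4] ff 35.0
```

Call:
jog_arm(
  motion=[
    [-0.5,-0.12,0,0,0,0],
    [-0.7,-0.12,0,0,0,0],
    [-0.7,-0.12,0,0,0,0],
    [-0.7,-0.12,0,0,0,0],
    [-0.7,-0.12,0,0,0,0],
    [-0.7,-0.12,0,0,0,0],
    [-0.7,-0.12,0,0,0,0],
    [-0.36,-0.12,0,0,0,0],
  ],
)

```text
t: 57.05
eef_pos: [0.5174, -0.1625, 0.1676]
tcp_rot: [0.708, 0.707, -0.0, -0.0]
force: [-0.2, 0.1, -2.2]
opening: 0.064
finger_force: 35.0
```

Call:
jog_arm(
  motion=[
    [0,0,0,0,0,0],
    [0,0,0.2,0,0,0],
    [0,0,0.4,0,0,0],
    [0,0,0.4,0,0,0],
    [0,0,0.4,0,0,0],
    [0,0,0.3,0,0,0],
    [0,0,0.2,0,0,0],
    [0,0,0.2,0,0,0],
  ],
)

```text
t: 57.85
eef_pos: [0.5181, -0.1604, 0.0835]
tcp_rot: [0.707, 0.707, 0.0, 0.0]
force: [-0.1, -0.1, -1.9]
opening: 0.0638
finger_force: 35.0
```

Call:
jog_arm(
  motion=[
    [0,0,0.1,0,0,0],
    [0,0,0.05,0,0,0],
    [0,0,0.03,0,0,0],
    [0,0,0.03,0,0,0],
    [0,0,0,0,0,0],
    [0,0,0,0,0,0],
    [0,0,0,0,0,0],
    [0,0,0,0,0,0],
  ],
)

```text
t: 58.65
eef_pos: [0.5181, -0.1611, 0.0758]
tcp_rot: [0.707, 0.707, 0.0, 0.0]
force: [-0.9, -1.1, 1.2]
opening: 0.064
finger_force: 35.0
```

Call:
jog_arm(
  motion=[
    [0,0,0,0,0,0],
    [0,0,0,0,0,0],
    [0,0,0,0,0,0],
    [0,0,0,0,0,0],
    [0,0,0,0,0,0],
    [0,0,0,0,0,0],
    [0,0,0,0,0,0],
    [0,0,0,0,0,0],
  ],
  gripper=-1,
)

```text
t: 59.45
eef_pos: [0.5179, -0.1609, 0.0756]
tcp_rot: [0.707, 0.707, 0.0, 0.0]
force: [-1.1, -0.1, -0.4]
opening: 0.0882
finger_force: 0.0
```

Call:
jog_arm(
  motion=[
    [0,0,-0.2,0,0,0],
    [0,0,-0.4,0,0,0],
    [0,0,-0.5,0,0,0],
    [0,0,-0.7,0,0,0],
    [0,0,-0.7,0,0,0],
    [0,0,-0.7,0,0,0],
    [0,0,-0.6,0,0,0],
    [0,0,-0.2,0,0,0],
  ],
)

```text
t: 60.25
eef_pos: [0.5184, -0.1611, 0.2384]
tcp_rot: [0.707, 0.707, 0.001, 0.002]
force: [1.2, 0.2, 0.4]
opening: 0.0877
finger_force: 0.0
```

Call:
jog_arm(
  motion=[
    [-0.8,0,0,0,0,0],
    [-0.8,0,0,0,0,0],
    [-0.8,0,0,0,0,0],
    [-0.8,0,0,0,0,0],
    [-0.8,0,0,0,0,0],
    [-0.4,0,0,0,0,0],
    [0,0,0,0,0,0],
    [0,0,0,0,0,0],
  ],
  gripper=0.1,
)

```text
t: 61.05
eef_pos: [0.5179, -0.3359, 0.2352]
tcp_rot: [0.707, 0.707, 0.0, -0.0]
force: [0.0, 0.3, -0.7]
opening: 0.0399
finger_force: 0.0
```

```bash
python3 - <<'E'
from h import *
m=cams.camera_model('wrist');im=cams.read_camera('wrist')
for X in [(.518,-.1605,.115),(.527,-.237,.115),(.5315,-.317,.115)]: print(proj(m,X))
g=cv2.GaussianBlur(cv2.cvtColor(im,6),(5,5),1)
c=cv2.HoughCircles(g[:340,220:420],cv2.HOUGH_GRADIENT,1,30,param1=120,param2=25,minRadius=25,maxRadius=60)
print(None if c is None else c[0][:6]+[220,0,0])
cv2.imwrite('pics/w8.png',im)
go((.5375,-.4195,.23),-1.5)
E
```

```text
[316.48601687 -27.007261  ]
[328.88916607  96.94864077]
[333.47320063 203.58758841]
[[329.5         94.5         43.20000076]
 [334.5        201.5         37.09999847]]
pos [ 0.518  -0.3355  0.2355] yaw_y 0.001 shift [-2.1   0.49  0.14] tz 15.00998459198762 q6 -0.77 op 0.0399 t 61.1 tilt [ 0.001 -0.    -1.   ] F [0.5 0.4 0.2] ff 0.0
```

Call:
jog_arm(
  motion=[
    [-0.6,0.12,0,0,0,0],
    [-0.6,0.13,0,0,0,0],
    [-0.6,0.12,0,0,0,0],
    [-0.3,0.12,0,0,0,0],
    [0,0,0,0,0,0.5],
    [0,0,0,0,0,1],
    [0,0,0,0,0,1],
    [0,0,0,0,0,1],
  ],
)

```text
t: 61.9
eef_pos: [0.538, -0.4192, 0.2359]
tcp_rot: [0.82, 0.572, 0.0, -0.0]
force: [-0.2, 0.1, -0.4]
opening: 0.0398
finger_force: 0.0
```

Call:
jog_arm(
  motion=[
    [0,0,0,0,0,1],
    [0,0,0,0,0,1],
    [0,0,0,0,0,1],
    [0,0,0,0,0,1],
    [0,0,0,0,0,1],
    [0,0,0,0,0,1],
    [0,0,0,0,0,1],
    [0,0,0,0,0,1],
  ],
)

```text
t: 62.7
eef_pos: [0.5381, -0.4192, 0.2359]
tcp_rot: [0.978, 0.208, 0.0, -0.0]
force: [0.3, -0.4, 0.0]
opening: 0.0398
finger_force: 0.0
```

Call:
jog_arm(
  motion=[
    [0,0,0,0,0,1],
    [0,0,0,0,0,1],
    [0,0,0,0,0,1],
    [0,0,0,0,0,0.5],
    [0,0,0,0,0,0],
    [0,0,0,0,0,0],
    [0,0,0,0,0,0],
    [0,0,0,0,0,0],
  ],
)

```text
t: 63.5
eef_pos: [0.5376, -0.4206, 0.2356]
tcp_rot: [0.999, 0.036, 0.0, -0.0]
force: [-0.0, 1.0, -0.9]
opening: 0.0396
finger_force: 0.0
```

```bash
python3 - <<'E'
from h import *
m=cams.camera_model('wrist');im=cams.read_camera('wrist')
p=proj(m,(.5375,-.4195,.102));print(p)
for X in [(.5375,-.4195,.07)]+[(.5375+.019*np.cos(.07-a),-.4195+.019*np.sin(.07-a),.102) for a in(0,np.pi)]:print(proj(m,X))
x,y=map(int,p);x0,y0=x-90,y-70;print(x0,y0)
cv2.imwrite('pics/w9.png',cv2.resize(im[y0:y0+140,x0:x0+180],None,fx=4,fy=4,interpolation=2))
go((.5375,-.4195,.08),-1.5)
E
```

```text
[316.57787641 222.87025771]
[316.72224607 213.4599426 ]
[316.58234319 201.29176766]
[316.57358628 243.59540338]
226 152
pos [ 0.5375 -0.4207  0.2356] yaw_y -1.499 shift [ 0.   -0.03  3.89] tz 0.00585414694637576 q6 0.66 op 0.0394 t 63.55 tilt [ 0.  0. -1.] F [-0.1  1.  -0.2] ff 0.0
```

View pics/w9.png

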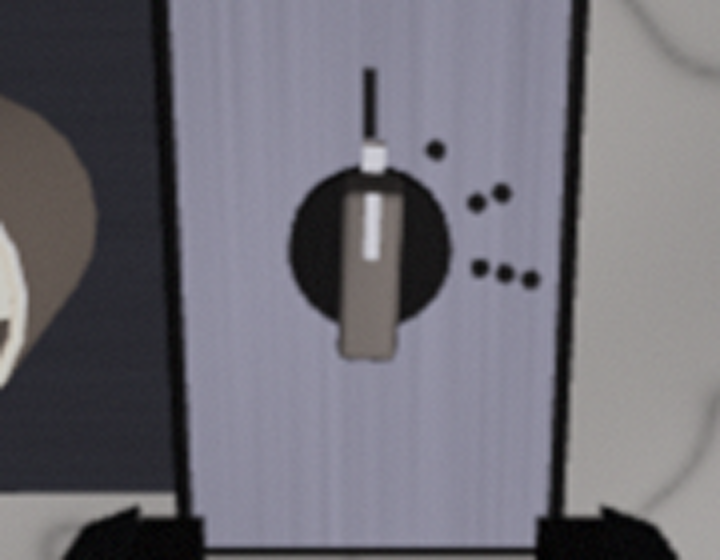

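Dial at off, bar from (372,190) to (366,358), about 0.03 rad; centre within 1 mm of the estimate. Descend, grip and turn.

Call:
jog_arm(
  motion=[
    [0,0.02,0.4,0,0,0.35],
    [0,0,0.6,0,0,0],
    [0,0,0.7,0,0,0],
    [0,0,0.7,0,0,0],
    [0,0,0.6,0,0,0],
    [0,0,0.4,0,0,0],
    [0,0,0.3,0,0,0],
    [0,0,0.19,0,0,0],
  ],
)

```text
t: 64.35
eef_pos: [0.5375, -0.4216, 0.0791]
tcp_rot: [1.0, 0.018, -0.0, -0.0]
force: [0.1, 0.3, 0.8]
opening: 0.0396
finger_force: 0.1
```

Call:
jog_arm(
  motion=[
    [0,0,0,0,0,0],
    [0,0,0,0,0,0],
    [0,0,0,0,0,0],
    [0,0,0,0,0,0],
    [0,0,0,0,0,0],
    [0,0,0,0,0,0],
    [0,0,0,0,0,0],
    [0,0,0,0,0,0],
  ],
  gripper=1,
  force=20,
)

```text
t: 65.15
eef_pos: [0.5378, -0.4206, 0.0809]
tcp_rot: [1.0, 0.018, 0.0, -0.001]
force: [-0.4, 6.0, 3.7]
opening: 0.0129
finger_force: 20.0
```

```bash
python3 -c "
from h import *
go((.5375,-.4195,.08),-2.70)"
```

```text
pos [ 0.5378 -0.4206  0.0809] yaw_y -1.535 shift [-0.01 -0.03  0.02] tz 11.654818235175064 q6 0.7 op 0.0129 t 65.15 tilt [ 0.    -0.001 -1.   ] F [-0.4  6.   3.7] ff 20.0
```

Call:
jog_arm(
  motion=[
    [0,-0.02,0,0,0,0.4],
    [0,0,0,0,0,0.8],
    [0,0,0,0,0,0.8],
    [0,0,0,0,0,0.8],
    [0,0,0,0,0,0.8],
    [0,0,0,0,0,0.8],
    [0,0,0,0,0,0.8],
    [0,0,0,0,0,0.8],
  ],
)

```text
t: 65.95
eef_pos: [0.5378, -0.4206, 0.0809]
tcp_rot: [0.96, -0.28, 0.0, -0.0]
force: [-0.5, 3.1, 3.2]
opening: 0.0129
finger_force: 20.0
```

Call:
jog_arm(
  motion=[
    [0,0,0,0,0,0.8],
    [0,0,0,0,0,0.8],
    [0,0,0,0,0,0.8],
    [0,0,0,0,0,0.8],
    [0,0,0,0,0,0.8],
    [0,0,0,0,0,0.8],
    [0,0,0,0,0,0.85],
    [0,0,0,0,0,0],
  ],
)

```text
t: 66.75
eef_pos: [0.5377, -0.4207, 0.0809]
tcp_rot: [0.845, -0.535, 0.0, -0.0]
force: [0.0, 2.7, 4.8]
opening: 0.0126
finger_force: 20.0
```

```bash
python3 -c "
from h import *
go((.5375,-.4195,.08),-2.70)"
```

```text
pos [ 0.5377 -0.4207  0.0809] yaw_y -2.701 shift [-0.03 -0.01  0.02] tz -0.005656500360320393 q6 1.86 op 0.0126 t 66.75 tilt [ 0.001 -0.001 -1.   ] F [0.  2.7 4.8] ff 20.0
```

Call:
jog_arm(
  motion=[
    [0,0,0,0,0,0],
    [0,0,0,0,0,0],
    [0,0,0,0,0,0],
    [0,0,0,0,0,0],
    [0,0,0,0,0,0],
    [0,0,0,0,0,0],
    [0,0,0,0,0,0],
    [0,0,0,0,0,0],
  ],
  gripper=0.1,
)

```text
t: 67.55
eef_pos: [0.5375, -0.4209, 0.0799]
tcp_rot: [0.845, -0.535, 0.0, 0.0]
force: [0.3, 0.6, -1.0]
opening: 0.0395
finger_force: 0.0
```

Call:
jog_arm(
  motion=[
    [0,0,-0.2,0,0,0],
    [0,0,-0.4,0,0,0],
    [0,0,-0.5,0,0,0],
    [0,0,-0.7,0,0,0],
    [0,0,-0.7,0,0,0],
    [0,0,-0.7,0,0,0],
    [0,0,-0.5,0,0,0],
    [0,0,-0.1,0,0,0],
  ],
)

```text
t: 68.35
eef_pos: [0.538, -0.4213, 0.2354]
tcp_rot: [0.845, -0.535, 0.003, 0.001]
force: [-0.2, 0.2, 1.0]
opening: 0.0398
finger_force: 0.0
```

```bash
python3 - <<'E'
from h import *
cams.read_camera('top')
m=cams.camera_model('wrist');im=cams.read_camera('wrist')
cv2.imwrite('pics/w10.png',im)
# rectify onto dial-top plane, then bar = grey blob on plane z=.102
N=160;s=.0005
src=[];dst=[]
for a,b in((0,0),(0,N),(N,0),(N,N)):
    src.append(proj(m,(.5375+(a-N/2)*s,-.4195+(b-N/2)*s,.102)));dst.append((b,a))
w=cv2.warpPerspective(im,cv2.getPerspectiveTransform(np.float32(src),np.float32(dst)),(N,N))
hsv=cv2.cvtColor(w,cv2.COLOR_BGR2HSV)
mk=((w[...,0].astype(int)-w[...,2]<6)&(hsv[...,2]>70)).astype(np.uint8)
mk=cv2.morphologyEx(mk,cv2.MORPH_OPEN,np.ones((5,5)))
n,l,st,c=cv2.connectedComponentsWithStats(mk)
for i in range(1,n):
    if st[i,4]<200: continue
    cn=cv2.findContours((l==i).astype(np.uint8),0,2)[0][0]
    (cx,cy),(ww,hh),an=cv2.minAreaRect(cn)
    vx,vy,_,_=cv2.fitLine(np.argwhere(l==i).astype(np.float32),2,0,.01,.01).ravel() # (row=x, col=y)
    yaw=np.arctan(vy/vx);print('area',st[i,4],'c',c[i],'size mm',ww*.5,hh*.5,'yaw',yaw,'dial',.07-yaw)
im=cams.read_camera('scene');m=cams.camera_model('scene')
# final cup check from the wrist-free top image
t=cams.read_camera('top');cv2.imwrite('pics/t9.png',t)
E
```

```text
area 1617 c [79.38033395 81.99443414] size mm 12.79336166381836 37.263206481933594 yaw -1.13382 dial 1.2038201
```

Dial reads 1.204. Last check of cups, jug and brush from the top camera.

```bash
python3 - <<'E'
from h import *
t=cv2.imread('pics/t9.png');m=cams.camera_model('top')
f=4
for n,(x0,y0,x1,y1),z in(('plate',(360,215,465,300),.115),('jug',(315,180,375,240),.089),('knob',(135,240,190,290),.226)):
    g=cv2.resize(cv2.cvtColor(t[y0:y1,x0:x1],6),None,fx=f,fy=f,interpolation=2)
    c=cv2.HoughCircles(cv2.GaussianBlur(g,(5,5),1),3,1,40,param1=120,param2=22,minRadius=36 if n!='knob' else 15,maxRadius=62 if n!='knob' else 30)
    for q in ([] if c is None else c[0][:5]): print(n,ray(m,*crop(q[:2],(x0,y0),f),z).round(3),q[2])
go((.5,.0,.3))
E
```

```text
plate [ 0.525 -0.238  0.115] 48.0
plate [ 0.518 -0.161  0.115] 48.3
plate [ 0.53  -0.318  0.115] 47.6
jug [ 0.657 -0.066  0.089] 38.6
knob [0.502 0.412 0.226] 25.8
pos [ 0.5373 -0.4206  0.2306] yaw_y -2.7 shift [-9.91 -3.65 -1.72] tz  q6 1.86 op 0.04 t 68.55 tilt [-0.002  0.001 -1.   ] F [-1.1 -0.1 -0.8] ff 0.0
```

All three cups are on the plate in position, the jug is about 11 mm from the coaster's centre, and the brush knob is over the holder. Handing in.

```bash
python3 -c "
from workcell import workorder
print(workorder.close_job())"
```

```text
the job is handed in; nothing more can be done
None
```

The job is handed in at about 69 s on the robot's clock, with no verdict returned: all three cups were scrubbed left to right and stand on the warming plate, the jug is about 11 mm off the coaster's centre, the brush is back in its holder, and the dial was turned last and reads about 1.20 rad.

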